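Wind the denture flask press shut

TASK

Fit the loose crank fully home on the square end of the flask press's screw, then wind it round clockwise (seen from above) until the press plate has come right down onto the flask. Leave the crank standing upright on the screw, and do not push or tip the other things on the bench.

Things in the scene. Friction and masses are not known exactly. Their poses are not given: they have to be found in the camera images.
- spindle_seat (a point): Centre of the upper face of the dark collar (34 mm across) on the press's upright screw, on its axis. A steel square 16 mm wide stands 26 mm up from it, its top 5 mm tapering to 9 mm. z up; x, y square to the flats. Turns and sinks with the screw: 166 mm above the bench when closed, up to 182 at the start. Nothing else of the press is higher than 157 mm.
- spindle (a joint): Angle of the screw, rad: 0 fully open, 18.85 (three turns) when the plate bears on the flask, a hard stop. Grows clockwise seen from above; each turn sinks plate, screw and the crank on it by 6 mm. Starts with 1.5 to 2.5 turns to go, takes about 0.2 N m, stays where left.
- crank: Steel crank, 0.4 to 0.55 kg, balanced on its hub, standing on it upright. Origin: centre of the hub's underside, the mouth of a square socket (17.8 mm wide, 27 deep, 3 mm bevel, sides along x and y). z up. Hub 36 mm square to 28 mm up, then a 30 mm square block to 65 mm, sides +y and -y free to grip. Arm (16 wide, 30 to 42 mm up) to +x; 32 mm ball at x = -47 mm. Seated, it stands on the collar.
- crank_knob (a point): Centre of the crank's red upright handle, a cylinder 24 mm across and 60 mm long that spins freely on its pin; its axis lies 80 mm from the hub's axis, along the crank's +x. This point is 76 mm above the crank's origin, mid-length of the handle (46 to 106 mm).
- plate_face (a point): Centre of the underside of the steel press plate (70 mm by 124 mm by 14 mm) that the screw drives down between two pillars.
- flask_top (a point): Centre of the top of the brass-coloured denture flask standing in the press, 76 mm above the bench. The press is closed when the plate's underside meets it.
- press: The flask press, cream and bolted down: base 125 by 185 by 18 mm, two steel pillars 148 mm apart, crosshead 44 by 190 mm at 124 to 150 mm above the bench. Origin: centre of its underside, below the screw's axis; the crosshead runs along y.
- cast: Bystander: yellow plaster cast of a jaw, 66 by 64 by 35 mm. Origin: centre of its underside.
- cotton_box: Bystander: open steel box of cotton rolls, 85 by 85 by 62 mm, its lid standing open at the back, up to 150 mm high. Origin: centre of its underside.
- monomer: Bystander: amber bottle, 54 mm across, 125 mm high. Origin: centre of its underside.
- bowl: Bystander: green mixing bowl, 116 mm across, 60 mm high. Origin: centre of its underside.
- spatula: Bystander: plaster spatula with a grey handle, 207 mm long, lying along its x axis, blade to +x. Origin: where blade and handle meet.
- torch: Bystander: black pen torch, 120 mm long, lying along its x axis. Origin: below its middle.
Mind the look-alikes: they are no part of the job. Several things have the shape of the crank; the one meant has the colours described above.

How it is judged:
By the outcome, as a careful person would: the job done as asked, in the order asked, and still so for the second after the job is handed in, with the robot touching nothing.
It also fails if it takes over 69 s, if anything falls off the work surface, if the arm or the gripper's body presses on something with over 40 N, if the wrist force passes 120 N, or if a joint passes its speed limit or range.

ROBOT

A 7-joint arm with a two-finger parallel gripper is mounted at the origin on the work surface. World frame = base frame: x ahead of the robot, y to its left, z up, the work surface at z = 0. Lengths are in m, angles in rad, forces in N, time in s.
With the tool pointing down it reaches from about 0.4 to 0.85 m from the base axis. Payload 4.5 kg.
Tool frame: the origin (TCP) lies between the finger pads; the fingertips stand tips_ahead ahead of it and the grasp point (between the pads) lies 11 mm behind it (tips_ahead is the distance from the TCP to the fingertips, in m); y points along the fingers, x is the direction in which the jaws open and shut, and the axes are right-handed (so a half turn about y gives the same grasp; the last joint's range is limited). The gripper opens to 88 mm and grips with 3 to 60 N. Pads are 18 mm wide; open, the fingers measure 123 mm over their backs; the gripper's body (75 mm by 187 mm) begins 45 mm behind the grasp point.
Start: joints at [1.303, 0.689, -0.195, 1.565, 0.157, 0.902, -0.215], TCP at [0.186, -0.597, 0.211] pointing down, gripper open.
Joint ranges: [-3.01, 3.01], [-0.46, 2.08], [-1.47, 1.51], [0.13, 2.56], [-1, 4.14], [0.04, 2.09], [-2.66, 2.66]. Speed limits (rad/s): [2.57, 2.57, 3.14, 3.14, 3.14, 3.14, 3.14].

INTERFACE

Orientations are given as [roll, pitch, yaw] about the fixed x, y, z axes, in that order (R = Rz(yaw) Ry(pitch) Rx(roll)).
In Python, from cell import * gives the robot as it stands.
- The arm moves only by the tool step_arm, never from a script. Its argument "steps" is one flat list of numbers, 7 for each row, row after row: the shift along the world's x, y, z in m, then the turn, a rotation vector about the world's x, y, z in rad, then the opening, from -1 (shut) to 1 (fully open). In form: [x, y, z, ax, ay, az, hand, x, y, z, ax, ay, az, hand, ...]. A call has 1 to 20 rows; each row shifts and turns the pose as measured when the row begins; what a row does not reach is not made up. A row lasts 1/12 s, in which the tool goes at most 41.7 mm and 7.16 degrees, less where a joint would pass 70% of its speed; a pose out of reach is approached as far as the arm can. A call is refused whole if a number of a shift passes 0.0417 or a number of a turn 0.125, either way. A call with a gripper value outside its range is refused whole. The fingers move at their own pace and stop on an object; "grip_force" is the grip in N (left out, the last holds). Time passes only in rows, so rows that do not move let the fingers close. It gives the time, the measured TCP pose, the force and the opening at its end, in the units of the state.
- observe(): the state, without advancing time (a new reading comes with each control period).
- capture(name): name is "scene" or "top" or "wrist"; returns the picture (480x640x3 uint8, red, green, blue); there is no depth.
- camera_params(name): a dict with "mtx" (3x3 intrinsics, pixels), "k1" (the pictures are not rectified: a ray, as slopes to the right and down, at radius r is drawn at 1 + k1 r^2 times it, then the intrinsics apply), "rvec" (rotation vector, rad) and "tvec" (3), from world to camera coordinates, as OpenCV has them. Camera axes: x right, y down, z forward; pixel columns grow to the right and rows downward; lengths in m; the calibration is good to about 2 mm. A picture is of the moment at which its call begins: read the wrist's pose just before it. camera_params takes no time and is no camera call; for the wrist camera it gives the pose at the moment of the call.
- sign_off(): hands the job in, once; it reports no verdict.
The state is a dict: "t": time; "joints": joint angles; "dq": joint speeds; "effort": joint torques, N m; "ee_pos": TCP position; "eef_rot": TCP orientation; "contact_force": force on the tool from outside, world axes, zero at the start; "torque": the same for the moment, N m; "grip_width": opening from 0.0 (shut) to 1.0 (fully open).
Only numpy, scipy, OpenCV 4.12 (cv2) and the standard library are available. Lean on these libraries where they do the work, as an engineer would, in place of code of your own. Each camera call takes 0.05 s, during which the arm holds its last target.

## Working session

There is one attempt and no reset: what is moved stays moved. The work goes in short steps, Python scripts to look and compute and a tool call to move; the robot and the scene stay as the last step left them, time stands still between calls to the robot, and variables do not carry over. Pictures are saved under pics/ and viewed, and the job is handed in when it is done.

Besides the shell and the picture viewer there is one more tool, called as name(argument=value, ...) on one line, values as JSON. step_arm: Moves the arm, as the interface text tells. Its arguments: {"type":"object","properties":{"steps":{"type":"array"},"grip_force":{"type":"number"}},"required":["steps"]}

```bash
ls; mkdir -p pics; python3 - <<'E'
from cell import *
import cv2
print(observe())
for n in ["scene","top","wrist"]:
    p=camera_params(n)
    print(n,p)
    cv2.imwrite(f"pics/{n}0.png",cv2.cvtColor(capture(n),cv2.COLOR_RGB2BGR))
E
```

```text
pics
{'t': 0.0, 'joints': array([ 1.30280725,  0.6899857 , -0.19451782,  1.5663385 ,  0.15729407,
        0.90248544, -0.21510997]), 'dq': array([ 8.30091923e-05, -7.11424546e-04, -1.24177514e-03,  7.08262491e-04,
       -8.75141752e-04, -7.01239964e-04,  4.50096583e-04]), 'effort': array([-7.01254685e-04, -5.27560902e+01, -1.26676161e+00, -1.53426522e+01,
       -5.25024394e-02,  6.58332006e-03,  1.99892852e-04]), 'ee_pos': array([ 0.18552013, -0.59612127,  0.21061057]), 'eef_rot': array([-1.5709197 ,  0.00182166, -1.26893432]), 'contact_force': array([-0.04229653,  0.47891207, -0.58164645]), 'torque': array([-0.00799419, -0.01183591, -0.0299312 ]), 'grip_width': 0.9968637310716298}
scene {'mtx': array([[517.43248421,   0.        , 319.54486546],
       [  0.        , 517.43248421, 233.71326998],
       [  0.        ,   0.        ,   1.        ]]), 'k1': -0.04377597614393046, 'rvec': array([ 1.81403684,  1.88990523, -0.65895427]), 'tvec': array([ 0.05102975, -0.33292019,  1.97506511])}
top {'mtx': array([[458.89614861,   0.        , 314.78723225],
       [  0.        , 458.89614861, 239.30660344],
       [  0.        ,   0.        ,   1.        ]]), 'k1': -0.108175927584823, 'rvec': array([ 2.12119197, -2.08570234,  0.2252501 ]), 'tvec': array([-0.01937351,  0.54908217,  1.07487169])}
wrist {'mtx': array([[355.08686675,   0.        , 317.01448556],
       [  0.        , 355.08686675, 239.83216702],
       [  0.        ,   0.        ,   1.        ]]), 'k1': -0.07121153045157864, 'rvec': array([-2.34659897,  1.72795338,  0.23797626]), 'tvec': array([-0.62472819, -0.03622755,  0.38887534])}
```

View pics/scene0.png

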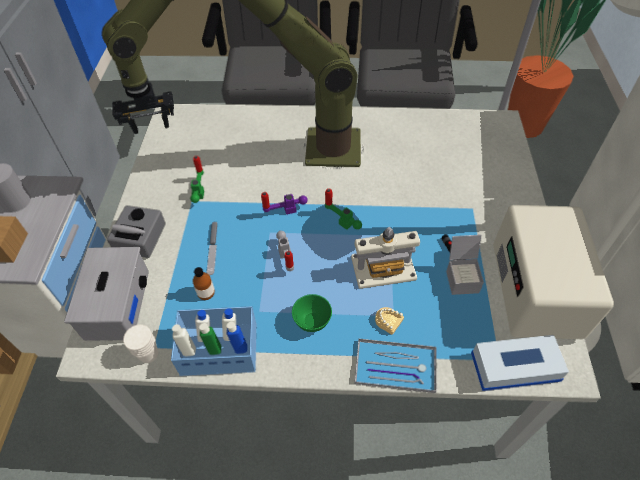

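View pics/top0.png

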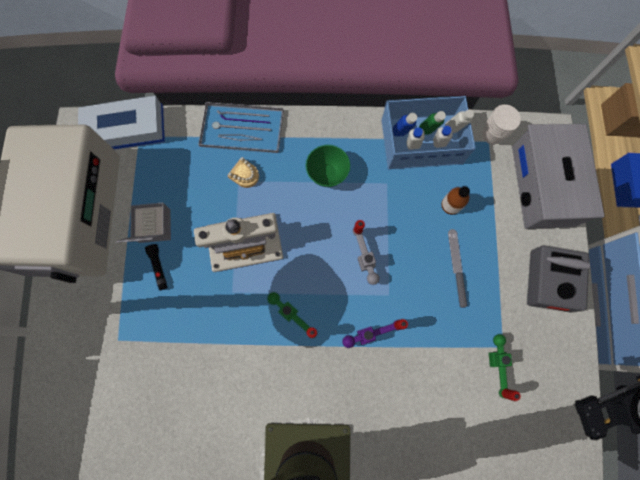

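View pics/wrist0.png

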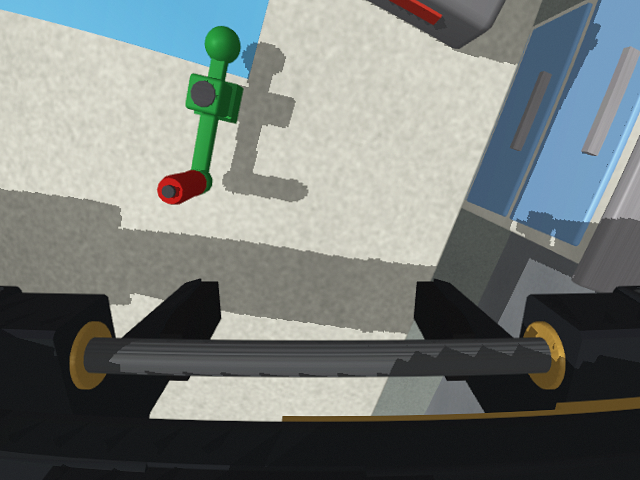

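```bash
cat > h.py <<'E'
import numpy as np,cv2
def proj(p,P):
    P=np.atleast_2d(np.asarray(P,float)); R=cv2.Rodrigues(p['rvec'])[0]
    c=P@R.T+p['tvec']; s=c[:,:2]/c[:,2:]
    s=s*(1+p['k1']*(s**2).sum(1,keepdims=True))
    return s@np.diag(p['mtx'])[:2].reshape(2)[None,:].T if 0 else s*np.diag(p['mtx'])[:2]+p['mtx'][:2,2]
def back(p,uv,z):
    d=np.array([p['k1'],0,0,0,0.])
    s=cv2.undistortPoints(np.array([[uv]],float),p['mtx'],d)[0,0]
    R=cv2.Rodrigues(p['rvec'])[0]; o=-R.T@p['tvec']; r=R.T@np.array([s[0],s[1],1])
    return o+r*(z-o[2])/r[2]
E
python3 - <<'E'
import cv2,numpy as np
a=cv2.imread('pics/top0.png');b=cv2.imread('pics/scene0.png')
def crop(im,x,y,w,h,s): return cv2.resize(im[y:y+h,x:x+w],None,fx=s,fy=s,interpolation=cv2.INTER_CUBIC)
cv2.imwrite('pics/c1.png',np.hstack([crop(a,330,210,65,85,6),crop(b,255,220,60,85,6)]))
cv2.imwrite('pics/c2.png',np.hstack([crop(a,185,200,110,80,4),crop(b,340,215,90,80,4)]))
E
```

```text
(no output)
```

View pics/c1.png

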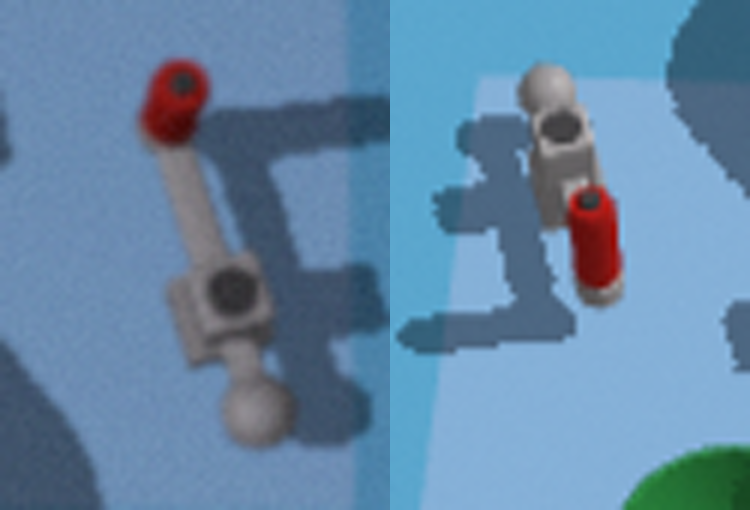

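View pics/c2.png

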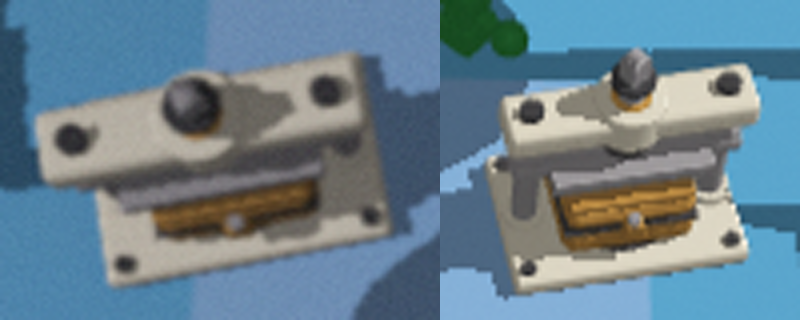

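```bash
cat > fit.py <<'E'
from cell import *
from h import *
from scipy.optimize import least_squares
T=camera_params('top');S=camera_params('scene')
def run(name,model,ot,os_,g):
    def w(q):
        c,s=np.cos(q[2]),np.sin(q[2]); R=np.array([[c,-s,0],[s,c,0],[0,0,1]])
        return model@R.T+[q[0],q[1],0]
    f=lambda q:np.r_[(proj(T,w(q))-ot).ravel(),(proj(S,w(q))-os_).ravel()]
    r=least_squares(f,g,loss='soft_l1'); print(name,r.x,np.round(f(r.x).reshape(-1,2),1).tolist())
    return r.x
run('crank',np.array([[.08,0,.106],[0,0,.065],[-.047,0,.036]]),np.array([[360.5,223.8],[368.7,258.7],[372.8,278.3]]),np.array([[288.3,253.3],[283.3,241],[281.2,234.7]]),[.6,-.1,0])
m=np.array([[.022,.095,.15],[.022,-.095,.15],[-.022,.095,.15],[-.022,-.095,.15]])
run('press',m,np.array([[194.2,228],[274.5,213],[196.2,246.2],[275.5,229.5]]),np.array([[420,238],[357.5,247],[418,231.5],[355.8,239.5]]),[.6,.15,0])
for n,uv,z in [('box',(150,222),.06),('cast',(243,172),.03),('torch',(156,267),.01),('bowl',(328,165),.06)]: print(n,back(T,uv,z))
for n,uv in [('sqtop',(185+190/4,200+100/4))]: print(back(T,uv,.2))
import cell; print([k for k in dir(cell) if not k.startswith('__')], getattr(cell,'tips_ahead',None))
E
python3 fit.py
```

```text
crank [ 0.50281885 -0.1416299   0.2965188 ] [[-0.4, -0.2], [-0.4, -0.4], [-0.2, -0.0], [-0.6, -0.4], [-0.2, -0.6], [-0.5, -0.1]]
press [0.5503003  0.17394787 0.21249584] [[-1.6, -0.1], [-1.1, -0.8], [-1.0, -0.0], [1.3, 0.9], [0.5, 2.3], [-0.7, 2.6], [-1.7, -2.8], [-2.1, -1.8]]
box [0.58744444 0.40842638 0.06      ]
cast [0.73505962 0.18289251 0.03      ]
torch [0.48025921 0.40015752 0.01      ]
bowl [ 0.74585614 -0.04073141  0.06      ]
[0.54735216 0.16928433 0.2       ]
['PlanningError', 'camera_params', 'capture', 'observe', 'sign_off', 'tips_ahead'] 0.008
```

step_arm(steps=[0.0211, 0.0303, 0.0, 0, 0, 0, 1, 0.0211, 0.0303, 0.0, 0, 0, 0, 1, 0.0211, 0.0303, 0.0, 0, 0, 0, 1, 0.0211, 0.0303, 0.0, 0, 0, 0, 1, 0.0211, 0.0303, 0.0, 0, 0, 0, 1, 0.0211, 0.0303, 0.0, 0, 0, 0, 1, 0.0211, 0.0303, 0.0, 0, 0, 0, 1, 0.0211, 0.0303, 0.0, 0, 0, 0, 1, 0.0211, 0.0303, 0.0, 0, 0, 0, 1, 0.0211, 0.0303, 0.0, 0, 0, 0, 1, 0.0211, 0.0303, 0.0, 0, 0, 0, 1, 0.0211, 0.0303, 0.0, 0, 0, 0, 1, 0.0211, 0.0303, 0.0, 0, 0, 0, 1], grip_force=40)

```text
t: 1.23
ee_pos: [0.4574, -0.1914, 0.208]
eef_rot: [-1.579, -0.0, -1.291]
contact_force: [0.7, -0.9, -1.0]
grip_width: 1.004
```

step_arm(steps=[0.02, 0.022, 0.002, 0.0, 0, 0.01, 1, 0.02, 0.022, 0, 0, 0, 0.01, 1, 0, 0, 0, 0, 0, 0, 1])

```text
t: 1.48
ee_pos: [0.5038, -0.1349, 0.21]
eef_rot: [-1.574, 0.004, -1.257]
contact_force: [0.5, -0.4, 0.7]
grip_width: 0.996
```

```bash
cat > wr.py <<'E'
import sys
from cell import *
from h import *
def shot(n):
    p=camera_params('wrist'); o=observe(); im=capture('wrist')
    cv2.imwrite(f'pics/{n}.png',cv2.cvtColor(im,cv2.COLOR_RGB2BGR)); import pickle; pickle.dump(p,open(f'pics/{n}.pkl','wb'))
    print({k:np.round(o[k],4).tolist() for k in ('t','ee_pos','eef_rot','contact_force','torque','grip_width','joints')}); return p
if __name__=='__main__': shot(sys.argv[1])
E
python3 wr.py w1
```

```text
{'t': 1.4833, 'ee_pos': [0.5038, -0.1349, 0.21], 'eef_rot': [-1.5737, 0.0039, -1.2566], 'contact_force': [0.4795, -0.4461, 0.7479], 'torque': [0.0643, -0.0427, 0.0216], 'grip_width': 0.9958, 'joints': [0.2638, 0.5571, -0.1412, 1.8745, 0.1094, 0.7217, -1.1954]}
```

View pics/w1.png

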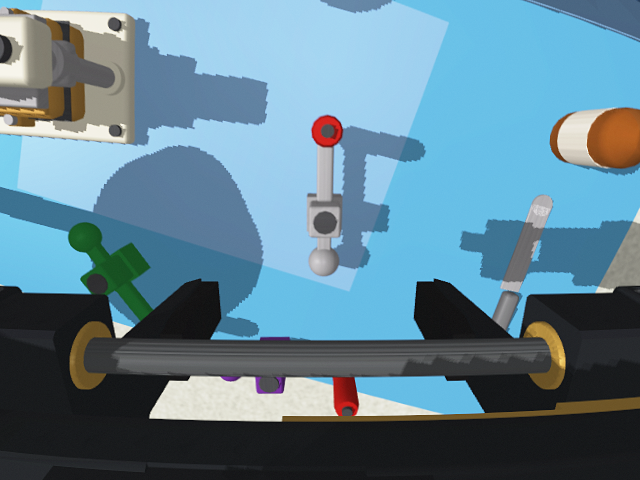

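```bash
python3 - <<'E'
from h import *; import pickle
p=pickle.load(open('pics/w1.pkl','rb'))
k=back(p,(328,131),.106);h=back(p,(325,222),.065);b=back(p,(323.5,261),.036)
print(k,h,b,np.arctan2(*(k-b)[[1,0]]),np.linalg.norm((k-b)[:2]),np.linalg.norm((k-h)[:2]))
print(np.arctan2(*(k-h)[[1,0]]))
E
```

```text
[ 0.57914135 -0.11939123  0.106     ] [ 0.50336488 -0.14282975  0.065     ] [ 0.45764512 -0.1568768   0.036     ] 0.29926656630947523 0.12714756470209965 0.07931858373982469
0.2999773642300016
```

step_arm(steps=[0, -0.008, 0, 0.0, 0.0, -0.015, 1, 0, 0, -0.04, 0, 0, 0, 1, 0, 0, -0.04, 0, 0, 0, 1, 0, 0, -0.035, 0, 0, 0, 1, 0, 0, -0.02, 0, 0, 0, 1, 0, 0, 0, 0, 0, 0, 1])

```text
t: 2.03
ee_pos: [0.499, -0.1582, 0.0724]
eef_rot: [-1.574, -0.007, -1.291]
contact_force: [-1.2, -0.9, -0.7]
grip_width: 1.0
```

step_arm(steps=[0.004, 0.0157, 0, 0, 0.0, 0.019, 1, 0, 0, 0, 0, 0, 0, 1])

```text
t: 2.2
ee_pos: [0.5001, -0.1471, 0.0719]
eef_rot: [-1.579, -0.007, -1.279]
contact_force: [0.6, 0.7, -0.1]
grip_width: 1.004
```

step_arm(steps=[0.003, 0.0046, -0.015, 0.0, 0.006, 0.007, 1, 0, 0, -0.0, 0, 0, 0, 1])

```text
t: 2.37
ee_pos: [0.503, -0.1466, 0.059]
eef_rot: [-1.584, -0.009, -1.277]
contact_force: [-0.0, 0.0, -0.4]
grip_width: 0.999
```

step_arm(steps=[0.0, 0.005, -0.009, 0.013, -0.01, 0.005, 1, 0, 0.0, -0.008, 0, 0, 0, 1, 0, 0, 0, 0, 0, 0, 1])

```text
t: 2.62
ee_pos: [0.5037, -0.1473, 0.0454]
eef_rot: [-1.567, -0.005, -1.279]
contact_force: [0.3, -0.4, -0.2]
grip_width: 0.999
```

step_arm(steps=[0.0, 0.006, -0.003, 0.0, 0.005, 0.008, 1, 0, 0.002, 0, 0, 0, 0, 1])

```text
t: 2.78
ee_pos: [0.5038, -0.1418, 0.0437]
eef_rot: [-1.572, -0.006, -1.275]
contact_force: [0.1, -0.2, 0.0]
grip_width: 0.999
```

```bash
python3 wr.py w2; python3 -c "
from cell import *;import cv2
cv2.imwrite('pics/s2.png',cv2.resize(cv2.cvtColor(capture('scene'),cv2.COLOR_RGB2BGR)[180:300,200:360],None,fx=4,fy=4))"
```

```text
{'t': 2.7833, 'ee_pos': [0.5038, -0.1418, 0.0437], 'eef_rot': [-1.5719, -0.0061, -1.2747], 'contact_force': [0.0906, -0.1576, 0.0273], 'torque': [0.0342, 0.0475, -0.0113], 'grip_width': 0.9988, 'joints': [0.2197, 0.8318, -0.0623, 2.0015, 0.1702, 0.3117, -1.2589]}
```

View pics/w2.png

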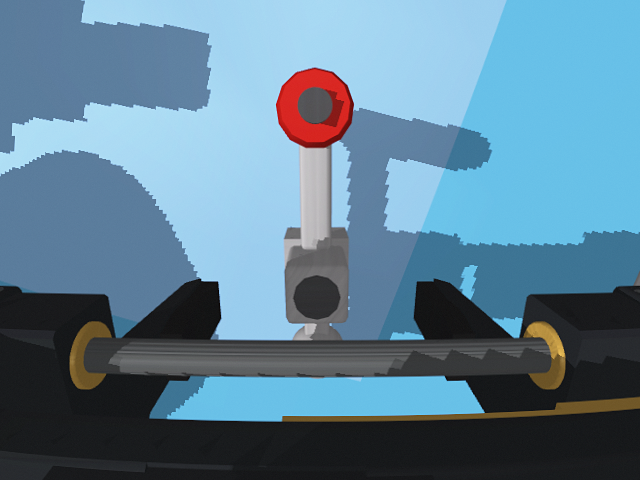

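View pics/s2.png

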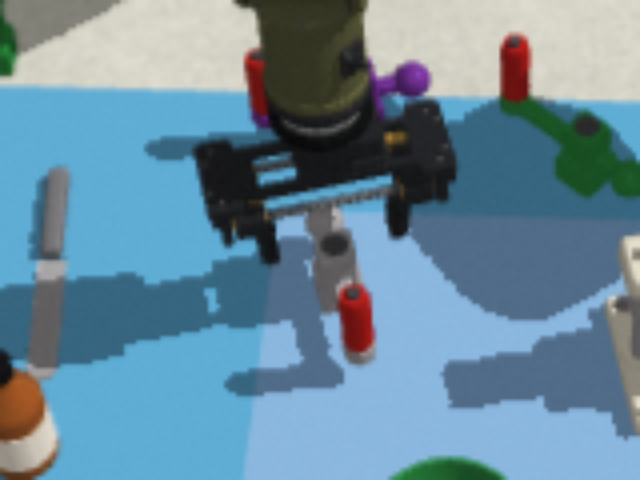

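```bash
python3 - <<'E'
from h import *; import pickle
from cell import *
p=pickle.load(open('pics/w2.pkl','rb'))
k=back(p,(315,106),.106);h=back(p,(317,297),.065)
print(k,h)
o=observe();R=cv2.Rodrigues(np.zeros(3))[0]
y=o['eef_rot'][2];j=np.array([np.cos(y),np.sin(y),0])
t=o['ee_pos']+[0,0,-.008]
S=camera_params('scene')
print((proj(S,[t-j*.044,t+j*.044,t])-[200,180])*4)
print((proj(S,[h,h+[0,0,-.03]])-[200,180])*4)
print(proj(p,[t-j*.044,t+j*.044,t]))
print(tips_ahead)
E
```

```text
[ 0.57961384 -0.118306    0.106     ] [ 0.50335087 -0.1423985   0.065     ]
[[388.33518315 253.39130586]
 [280.05058397 276.37759899]
 [334.38334661 264.8446326 ]]
[[331.36700714 242.27686733]
 [334.0061615  264.94029416]]
[[235.2888785  273.28180655]
 [396.99166012 272.81036979]
 [316.23739369 273.17003656]]
0.008
```

```bash
python3 - <<'E'
from h import *; import pickle
from cell import *
p=pickle.load(open('pics/w2.pkl','rb'))
o=observe()
y=o['eef_rot'][2];j=np.array([np.cos(y),np.sin(y),0]);f=np.array([-j[1],j[0],0])
S=camera_params('scene')
for dz in (-.008,0.0,.01,.02):
  for df in (-.009,0,.009):
    t=o['ee_pos']+[0,0,dz]+f*df
    print(dz,df,proj(p,[t-j*.044,t+j*.044]).round().tolist(),((proj(S,[t-j*.044,t+j*.044])-[200,180])*4).round().tolist())
im=cv2.imread('pics/s2.png')
R=cv2.Rodrigues(p['rvec'])[0]; print(-R.T@p['tvec']-o['ee_pos'], f)
E
```

```text
-0.008 -0.009 [[236.0, 289.0], [396.0, 288.0]] [[386.0, 245.0], [278.0, 268.0]]
-0.008 0 [[235.0, 273.0], [397.0, 273.0]] [[388.0, 253.0], [280.0, 276.0]]
-0.008 0.009 [[234.0, 258.0], [398.0, 257.0]] [[391.0, 262.0], [282.0, 285.0]]
0.0 -0.009 [[233.0, 295.0], [399.0, 294.0]] [[385.0, 239.0], [277.0, 262.0]]
0.0 0 [[232.0, 279.0], [400.0, 278.0]] [[388.0, 247.0], [279.0, 270.0]]
0.0 0.009 [[231.0, 262.0], [402.0, 262.0]] [[390.0, 256.0], [281.0, 279.0]]
0.01 -0.009 [[229.0, 303.0], [404.0, 302.0]] [[385.0, 231.0], [276.0, 254.0]]
0.01 0 [[228.0, 286.0], [405.0, 286.0]] [[387.0, 240.0], [278.0, 263.0]]
0.01 0.009 [[226.0, 269.0], [406.0, 269.0]] [[390.0, 249.0], [280.0, 272.0]]
0.02 -0.009 [[224.0, 312.0], [409.0, 311.0]] [[384.0, 223.0], [275.0, 246.0]]
0.02 0 [[223.0, 295.0], [410.0, 294.0]] [[387.0, 232.0], [277.0, 255.0]]
0.02 0.009 [[221.0, 277.0], [412.0, 276.0]] [[389.0, 241.0], [279.0, 264.0]]
[0.06604307 0.02083752 0.17241144] [0.95644947 0.29189795 0.        ]
```

```bash
python3 -c "
import cv2
a=cv2.imread('pics/s2.png')[120:420,180:460];cv2.imwrite('pics/s2b.png',cv2.resize(a,None,fx=2,fy=2))
a=cv2.imread('pics/w2.png')[240:400,150:470];a=cv2.convertScaleAbs(a,alpha=2.5,beta=10);cv2.imwrite('pics/w2b.png',cv2.resize(a,None,fx=2.4,fy=2.4))"
```

```text
(no output)
```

View pics/s2b.png

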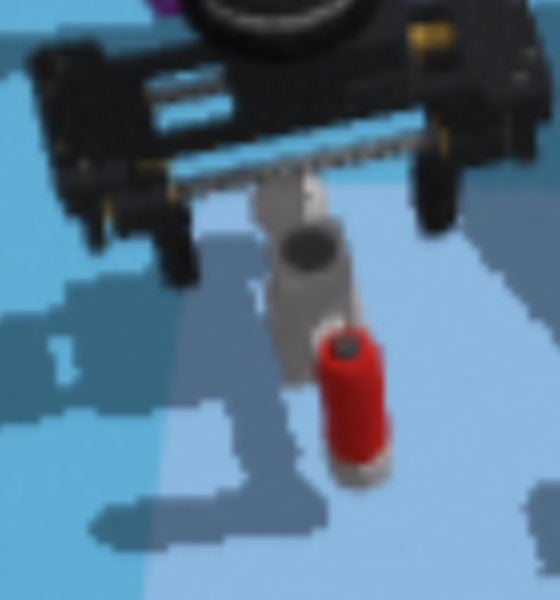

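View pics/w2b.png

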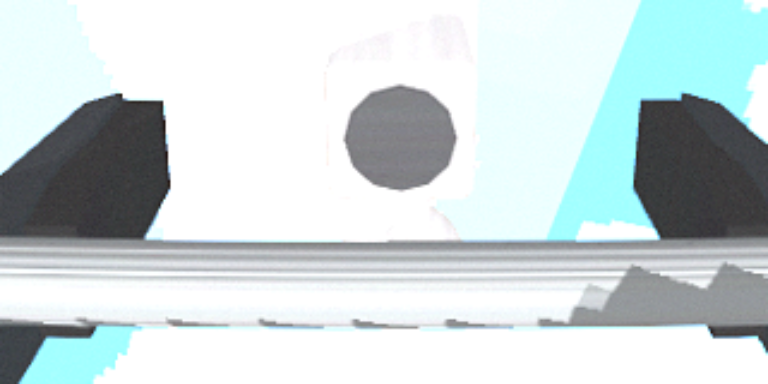

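step_arm(steps=[0, 0, 0, 0, 0, 0, 0.0, 0, 0, 0, 0, 0, 0, 0.0, 0, 0, 0, 0, 0, 0, 0])

```text
t: 3.13
ee_pos: [0.5044, -0.1419, 0.0447]
eef_rot: [-1.571, -0.008, -1.274]
contact_force: [0.4, 0.2, 0.5]
grip_width: 0.797
```

```bash
python3 wr.py w3; python3 -c "
from cell import *;import cv2,numpy as np
a=cv2.resize(cv2.cvtColor(capture('scene'),cv2.COLOR_RGB2BGR)[210:270,245:315],None,fx=5,fy=5)
b=cv2.imread('pics/w3.png')[200:400,130:500]
b=cv2.convertScaleAbs(b,alpha=1.6,beta=10)
cv2.imwrite('pics/s3.png',np.hstack([a,cv2.resize(b,(440,300))]))"
```

```text
{'t': 3.1333, 'ee_pos': [0.5044, -0.1419, 0.0447], 'eef_rot': [-1.5708, -0.0075, -1.274], 'contact_force': [0.3945, 0.1837, 0.4784], 'torque': [0.0223, 0.037, -0.0209], 'grip_width': 0.7972, 'joints': [0.2189, 0.8299, -0.0616, 2.0011, 0.1704, 0.3124, -1.2589]}
```

View pics/s3.png

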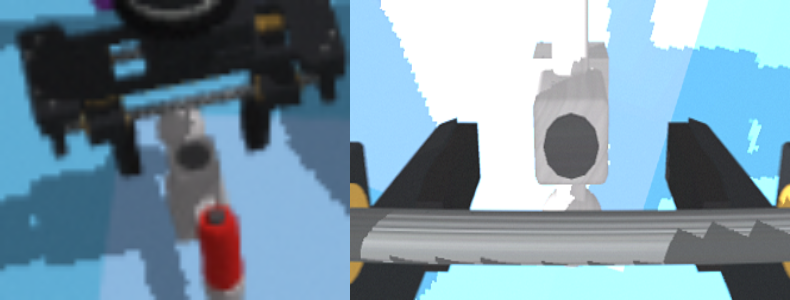

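step_arm(steps=[0, 0, 0, 0, 0, 0, -0.1, 0, 0, 0, 0, 0, 0, -0.1, 0, 0, 0, 0, 0, 0, -0.1, 0, 0, 0, 0, 0, 0, -0.1])

```text
t: 3.57
ee_pos: [0.5043, -0.142, 0.0446]
eef_rot: [-1.571, -0.007, -1.274]
contact_force: [0.7, -0.1, -0.0]
grip_width: 0.452
```

```bash
python3 wr.py w4; python3 -c "
from cell import *;import cv2,numpy as np
a=cv2.resize(cv2.cvtColor(capture('scene'),cv2.COLOR_RGB2BGR)[210:270,245:315],None,fx=5,fy=5)
b=cv2.imread('pics/w4.png')[200:400,130:500]
b=cv2.convertScaleAbs(b,alpha=1.6,beta=10)
cv2.imwrite('pics/s4.png',np.hstack([a,cv2.resize(b,(440,300))]))"
```

```text
{'t': 3.5667, 'ee_pos': [0.5043, -0.142, 0.0446], 'eef_rot': [-1.5711, -0.0074, -1.2742], 'contact_force': [0.6567, -0.0702, -0.0455], 'torque': [0.044, -0.0087, 0.0192], 'grip_width': 0.4525, 'joints': [0.2191, 0.8301, -0.0616, 2.0011, 0.1705, 0.3124, -1.2588]}
```

View pics/s4.png

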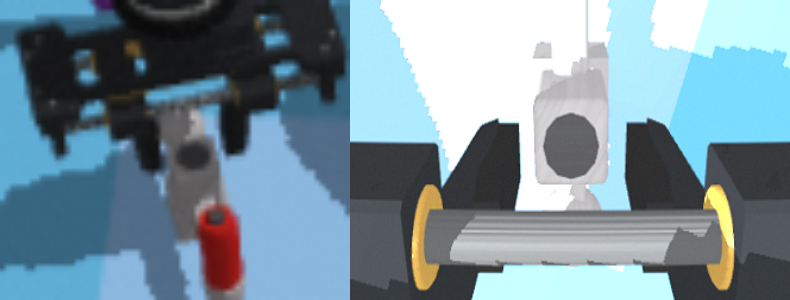

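```bash
python3 - <<'E'
from h import *; import pickle
p=pickle.load(open('pics/w4.pkl','rb'))
R=cv2.Rodrigues(p['rvec'])[0]; print(R)
C=-R.T@p['tvec'];print(C)
# triangulate inner tip edges: left pad front/top corner & back corner
f=370/440
for uv in [(519,123),(519,185),(627,123),(627,185)]:
    u,v=130+uv[0]*f,200+uv[1]*2/3
    for z in (.035,.05,.065,.075,.085): print((round(u),round(v)),z,back(p,(u,v),z).round(4)[:2])
print(proj(p,[[.5034,-.1424,.065]]))
E
```

```text
[[ 0.29162499 -0.95650205  0.00766107]
 [-0.92200966 -0.27895835  0.268478  ]
 [-0.25466263 -0.08535847 -0.96325535]]
[ 0.57027695 -0.1212028   0.21737104]
(566, 282) 0.035 [ 0.5396 -0.2828]
(566, 282) 0.05 [ 0.5421 -0.2695]
(566, 282) 0.065 [ 0.5447 -0.2562]
(566, 282) 0.075 [ 0.5463 -0.2473]
(566, 282) 0.085 [ 0.548  -0.2385]
(566, 323) 0.035 [ 0.5156 -0.2962]
(566, 323) 0.05 [ 0.5201 -0.2818]
(566, 323) 0.065 [ 0.5246 -0.2674]
(566, 323) 0.075 [ 0.5276 -0.2578]
(566, 323) 0.085 [ 0.5306 -0.2482]
(657, 282) 0.035 [ 0.5563 -0.3421]
(657, 282) 0.05 [ 0.5575 -0.324 ]
(657, 282) 0.065 [ 0.5586 -0.3058]
(657, 282) 0.075 [ 0.5594 -0.2937]
(657, 282) 0.085 [ 0.5602 -0.2816]
(657, 323) 0.035 [ 0.5319 -0.3589]
(657, 323) 0.05 [ 0.5351 -0.3394]
(657, 323) 0.065 [ 0.5382 -0.3198]
(657, 323) 0.075 [ 0.5403 -0.3068]
(657, 323) 0.085 [ 0.5424 -0.2938]
[[316.16881356 296.90076307]]
```

```bash
python3 - <<'E'
from h import *; import pickle
p=pickle.load(open('pics/w4.pkl','rb'))
for z in (.035,.05,.06,.065,.07,.075,.08):
    a,b,c,d=[back(p,q,z)[:2] for q in [(272,282),(272,323),(363,282),(363,323)]]
    m=(a+b+c+d)/4
    print(z,np.linalg.norm(a-c).round(4),np.linalg.norm(b-d).round(4),np.linalg.norm(a-b).round(4),m.round(4))
E
```

```text
0.035 0.0503 0.0522 0.0253 [ 0.4869 -0.1484]
0.05 0.0462 0.0479 0.0232 [ 0.4938 -0.1462]
0.06 0.0434 0.045 0.0218 [ 0.4983 -0.1447]
0.065 0.042 0.0436 0.0211 [ 0.5006 -0.1439]
0.07 0.0406 0.0422 0.0205 [ 0.5029 -0.1432]
0.075 0.0393 0.0407 0.0198 [ 0.5052 -0.1424]
0.08 0.0379 0.0393 0.0191 [ 0.5075 -0.1417]
```

```bash
python3 - <<'E'
from h import *
from cell import *
S=camera_params('scene')
for z in (.035,.05,.065,.075): print(z,proj(S,[[.5043,-.142,z],[.5043+.0086,-.142+.0026,z]]))
a=cv2.imread('pics/w4.png')
a=cv2.convertScaleAbs(a[260:420,180:460],alpha=5,beta=20)
cv2.imwrite('pics/w4b.png',cv2.resize(a,None,fx=2.8,fy=2.8))
E
```

```text
0.035 [[283.60004897 246.47911626]
 [284.17836878 248.68919001]]
0.05 [[283.273093   243.66754745]
 [283.85448466 245.8845458 ]]
0.065 [[282.94144398 240.81475942]
 [283.52593336 243.03863003]]
0.075 [[282.7176886  238.88956291]
 [283.30425757 241.1179836 ]]
```

View pics/w4b.png

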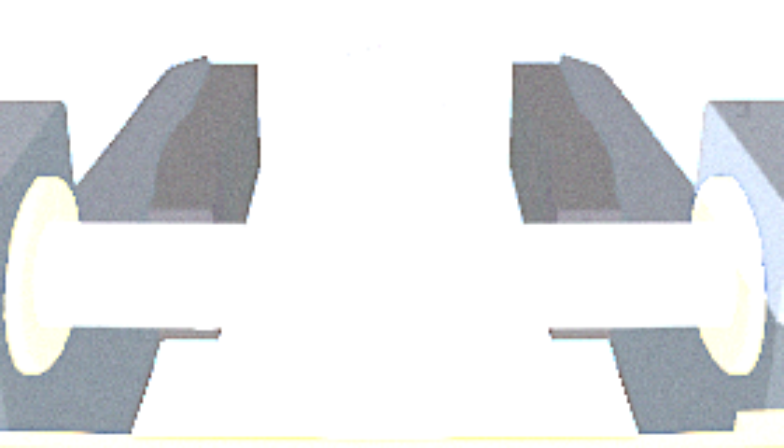

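step_arm(steps=[0, 0, 0, 0, 0, 0, -0.5, 0, 0, 0, 0, 0, 0, -0.5, 0, 0, 0, 0, 0, 0, -0.5], grip_force=6)

```text
t: 3.92
ee_pos: [0.5043, -0.1421, 0.0446]
eef_rot: [-1.571, -0.007, -1.274]
contact_force: [-0.3, 0.4, 1.2]
grip_width: 0.257
```

```bash
python3 wr.py w5; python3 -c "
from cell import *;import cv2,numpy as np
a=cv2.resize(cv2.cvtColor(capture('scene'),cv2.COLOR_RGB2BGR)[210:270,245:315],None,fx=5,fy=5)
b=cv2.imread('pics/w5.png')[200:400,130:500]
b=cv2.convertScaleAbs(b,alpha=1.2,beta=10)
cv2.imwrite('pics/s5.png',np.hstack([a,cv2.resize(b,(440,300))]))"
```

```text
{'t': 3.9167, 'ee_pos': [0.5043, -0.1421, 0.0446], 'eef_rot': [-1.571, -0.0074, -1.2743], 'contact_force': [-0.3138, 0.4301, 1.1577], 'torque': [-0.0414, 0.0619, 0.0572], 'grip_width': 0.2575, 'joints': [0.2191, 0.8302, -0.0615, 2.0011, 0.1704, 0.3124, -1.2589]}
```

View pics/s5.png

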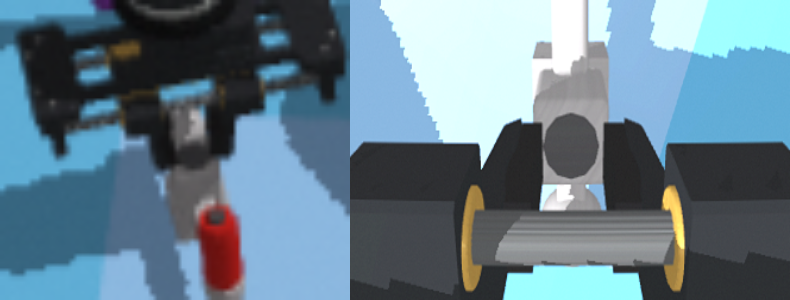

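step_arm(steps=[0, 0, 0, 0, 0, 0, 0.4, 0, 0, 0, 0, 0, 0, 0.4, 0, 0, 0, 0, 0, 0, 0.4, 0, 0, 0, 0, 0, 0, 0.4, 0, 0, 0, 0, 0, 0, 0.4])

```text
t: 4.43
ee_pos: [0.5043, -0.142, 0.0446]
eef_rot: [-1.571, -0.007, -1.274]
contact_force: [0.2, -0.2, -0.0]
grip_width: 0.606
```

step_arm(steps=[-0.0005, 0, -0.008, 0.007, 0.002, 0.002, 0.4, 0, 0, -0.008, 0, 0, 0, 0.4, 0, 0, -0.007, 0, 0, 0, 0.4, 0, 0, -0.0, 0, 0, 0, 0.4])

```text
t: 4.77
ee_pos: [0.504, -0.1421, 0.0194]
eef_rot: [-1.57, 0.0, -1.272]
contact_force: [-0.1, -1.2, 0.2]
grip_width: 0.703
```

```bash
python3 wr.py w6; python3 -c "
from cell import *;import cv2,numpy as np
a=cv2.resize(cv2.cvtColor(capture('scene'),cv2.COLOR_RGB2BGR)[210:270,245:315],None,fx=5,fy=5)
b=cv2.imread('pics/w6.png')[200:400,130:500]
b=cv2.convertScaleAbs(b,alpha=1.2,beta=10)
cv2.imwrite('pics/s6.png',np.hstack([a,cv2.resize(b,(440,300))]))"
```

```text
{'t': 4.7667, 'ee_pos': [0.504, -0.1421, 0.0194], 'eef_rot': [-1.5702, 0.0004, -1.2721], 'contact_force': [-0.0822, -1.1762, 0.2392], 'torque': [-0.0246, -0.0193, 0.0251], 'grip_width': 0.7034, 'joints': [0.2234, 0.8778, -0.0601, 2.0039, 0.1755, 0.2643, -1.2566]}
```

View pics/s6.png

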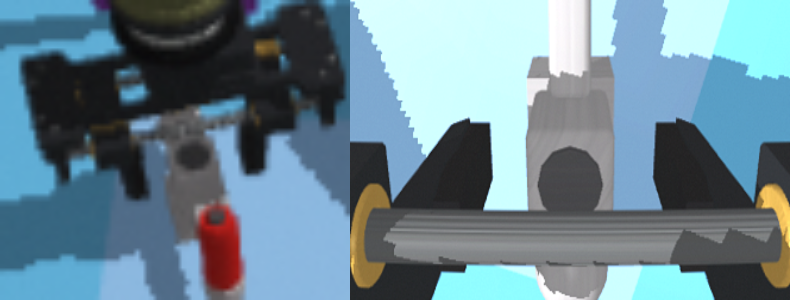

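step_arm(steps=[-0.0003, 0, -0.006, 0, 0, 0, 0.1, 0, 0, -0.004, 0, 0, 0, -0.4, 0, 0, 0, 0, 0, 0, -0.6, 0, 0, 0, 0, 0, 0, -0.6, 0, 0, 0, 0, 0, 0, -0.6, 0, 0, 0, 0, 0, 0, -0.6], grip_force=40)

```text
t: 5.37
ee_pos: [0.5042, -0.1418, 0.0093]
eef_rot: [-1.569, 0.0, -1.272]
contact_force: [1.4, 0.1, -1.9]
grip_width: 0.339
```

step_arm(steps=[0, 0, 0.01, 0, 0, 0, -1, 0, 0, 0.03, 0, 0, 0, -1, 0, 0, 0.04, 0, 0, 0, -1, 0, 0, 0.04, 0, 0, 0, -1, 0, 0, 0.04, 0, 0, 0, -1, 0, 0, 0.04, 0, 0, 0, -1, 0, 0, 0.03, 0, 0, 0, -1, 0, 0, 0.01, 0, 0, 0, -1, 0, 0, 0, 0, 0, 0, -1], grip_force=45)

```text
t: 6.12
ee_pos: [0.4938, -0.1401, 0.2613]
eef_rot: [-1.581, 0.005, -1.271]
contact_force: [-0.8, 0.6, -5.3]
grip_width: 0.339
```

```bash
python3 wr.py w7
```

```text
{'t': 6.1167, 'ee_pos': [0.4938, -0.1401, 0.2613], 'eef_rot': [-1.5808, 0.0052, -1.271], 'contact_force': [-0.8044, 0.5519, -5.2514], 'torque': [-0.014, -0.0585, -0.0061], 'grip_width': 0.3387, 'joints': [0.2857, 0.4823, -0.1529, 1.8237, 0.0934, 0.8539, -1.1832]}
```

View pics/w7.png

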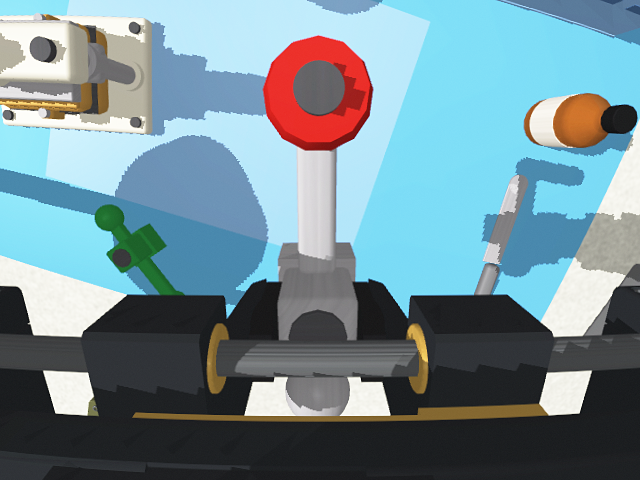

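step_arm(steps=[0.01, 0.03, 0, 0, 0, 0, -1, 0.01, 0.04, 0, 0, 0, 0, -1, 0.005, 0.04, 0, 0, 0, 0, -1, 0, 0.02, 0, 0, 0, 0, -1, 0, 0, 0, 0, 0, 0, -1])

```text
t: 6.58
ee_pos: [0.511, -0.0095, 0.2537]
eef_rot: [-1.597, 0.008, -1.281]
contact_force: [-0.6, 0.6, -5.6]
grip_width: 0.339
```

```bash
python3 wr.py w8
```

```text
{'t': 6.5833, 'ee_pos': [0.511, -0.0095, 0.2537], 'eef_rot': [-1.5975, 0.0076, -1.2813], 'contact_force': [-0.6367, 0.5679, -5.6343], 'torque': [0.0115, -0.086, -0.031], 'grip_width': 0.3385, 'joints': [0.0261, 0.4967, -0.1503, 1.8247, 0.0912, 0.8547, -1.4493]}
```

View pics/w8.png

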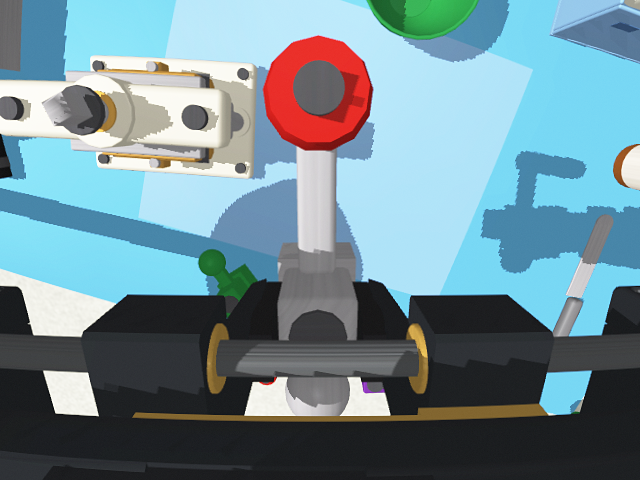

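```bash
python3 - <<'E'
import cv2
a=cv2.imread('pics/w8.png')
b=a[55:175,0:160]
cv2.imwrite('pics/w8b.png',cv2.resize(cv2.convertScaleAbs(b,alpha=1.3,beta=10),None,fx=5,fy=5,interpolation=cv2.INTER_CUBIC))
E
```

```text
(no output)
```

View pics/w8b.png

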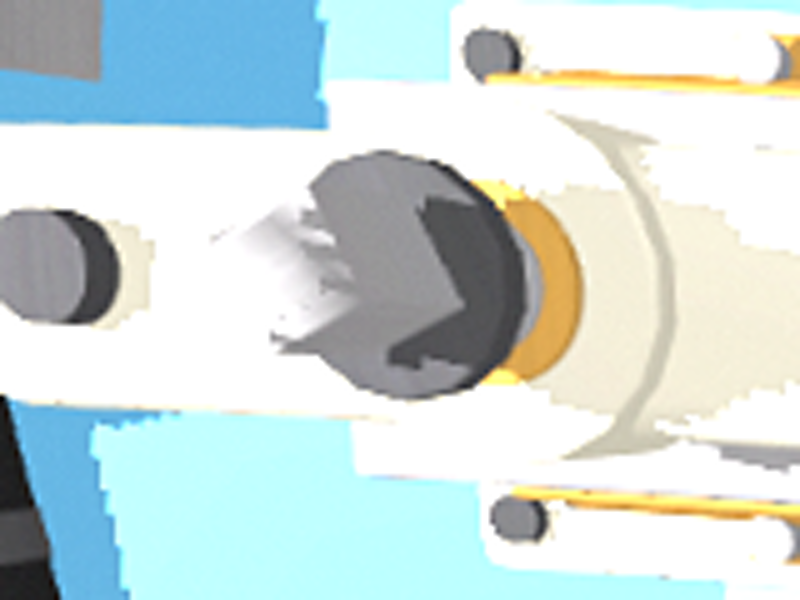

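```bash
python3 - <<'E'
import cv2,numpy as np
a=cv2.imread('pics/w8.png')
b=a[75:145,30:130].astype(float)
b=np.clip((b-0)/255,0,1)**1.5*255
cv2.imwrite('pics/w8c.png',cv2.resize(b.astype(np.uint8),None,fx=8,fy=8,interpolation=cv2.INTER_CUBIC))
E
```

```text
(no output)
```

View pics/w8c.png

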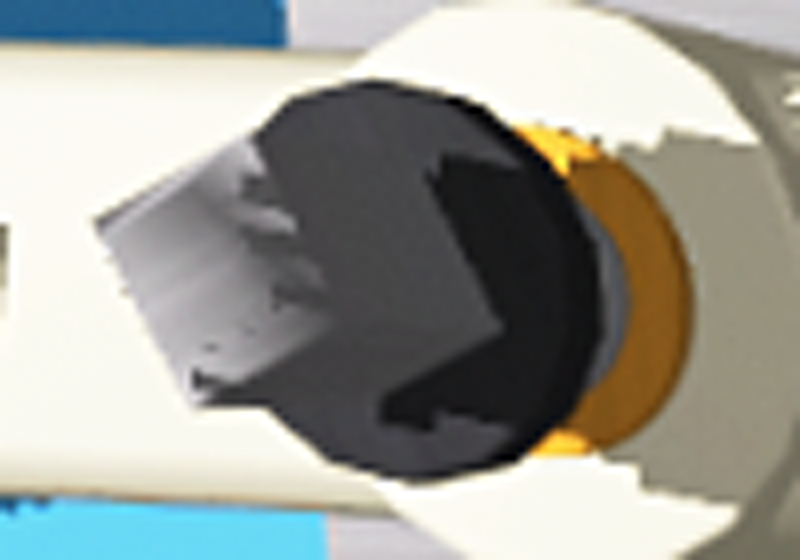

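```bash
python3 - <<'E'
from h import *; import pickle
p=pickle.load(open('pics/w8.pkl','rb'))
q=lambda u,v:(30+(u+.5)/8-.5,75+(v+.5)/8-.5)
for zs in (.174,.178,.182):
    A,B,C=[back(p,q(*t),zs) for t in [(430,165),(500,325),(385,400)]]
    u,v=back(p,q(370,80),zs),back(p,q(425,480),zs)
    th=np.arctan2(*(B-A)[[1,0]]); th2=np.arctan2(*(C-B)[[1,0]])
    n=np.array([-np.sin(th),np.cos(th)])  # normal
    m=(A+B)[:2]/2
    print(zs,'AB',np.linalg.norm(B-A).round(4),th.round(3),th2.round(3),'ctr',(m+n*.008).round(4),(m-n*.008).round(4),'collar',((u+v)/2)[:2].round(4),np.linalg.norm(u-v).round(4))
    for pt in [(95,220),(195,400),(335,320),(250,135)]:
        print([back(p,q(*pt),zs+h)[:2].round(4).tolist() for h in (.021,.026)])
# bolts / crosshead corners in wrist at z .15
E
```

```text
0.174 AB 0.0142 -2.533 2.326 ctr [0.5603 0.1626] [0.5511 0.1757] collar [0.551  0.1748] 0.0335
[[0.5521, 0.1872], [0.5527, 0.1834]]
[[0.5401, 0.177], [0.5411, 0.1734]]
[[0.5495, 0.1658], [0.5502, 0.1624]]
[[0.5618, 0.1747], [0.5623, 0.1711]]
0.178 AB 0.014 -2.533 2.326 ctr [0.5607 0.16  ] [0.5516 0.1731] collar [0.5515 0.1722] 0.033
[[0.5526, 0.1841], [0.5533, 0.1803]]
[[0.5409, 0.1741], [0.5418, 0.1705]]
[[0.55, 0.1631], [0.5507, 0.1597]]
[[0.5622, 0.1719], [0.5626, 0.1683]]
0.182 AB 0.0137 -2.533 2.326 ctr [0.5611 0.1575] [0.552  0.1706] collar [0.552  0.1696] 0.0325
[[0.5531, 0.181], [0.5538, 0.1772]]
[[0.5416, 0.1712], [0.5425, 0.1676]]
[[0.5506, 0.1604], [0.5513, 0.157]]
[[0.5625, 0.169], [0.563, 0.1654]]
```

```bash
python3 - <<'E'
from h import *; import pickle
from scipy.spatial.transform import Rotation as Ro
for n,e,r,uv in [('w7',[.4938,-.1401,.2613],[-1.5808,.0052,-1.271],(319,88)),('w8',[.511,-.0095,.2537],[-1.5975,.0076,-1.2813],(319,88))]:
    p=pickle.load(open(f'pics/{n}.pkl','rb')); M=Ro.from_euler('xyz',r).as_matrix()
    # search point in tool frame: y = -(0.106-0.0093)
    C=-cv2.Rodrigues(p['rvec'])[0].T@p['tvec']; g=back(p,uv,.3); d=g-C
    o=M.T@(C-e); dd=M.T@d; t=(-.0967-o[1])/dd[1]; print(n,(o+t*dd).round(4))
E
```

```text
w7 [ 0.0011 -0.0967  0.0797]
w8 [ 0.0011 -0.0967  0.0797]
```

step_arm(steps=[0.008, 0.035, 0, 0.004, -0.013, 0.08, -1, 0.008, 0.037, 0, 0.004, -0.01, 0.08, -1, 0.008, 0.037, 0, 0, 0, 0.08, -1, 0.008, 0.037, 0, 0, 0, 0.08, -1, 0.005, 0.02, 0, 0, 0, 0.04, -1, 0, 0, 0, 0, 0, 0, -1, 0, 0, 0, 0, 0, 0, -1])

```text
t: 7.22
ee_pos: [0.5411, 0.1463, 0.2426]
eef_rot: [-1.599, 0.003, -0.921]
contact_force: [0.6, -1.1, -5.4]
grip_width: 0.337
```

step_arm(steps=[0.009, 0.027, 0.002, 0.02, -0.026, 0.02, -1, 0, 0, 0, 0, 0, 0, -1, 0, 0, 0, 0, 0, 0, -1])

```text
t: 7.47
ee_pos: [0.5488, 0.1654, 0.2407]
eef_rot: [-1.576, 0.0, -0.909]
contact_force: [-0.5, -1.9, -5.3]
grip_width: 0.337
```

step_arm(steps=[0.002, 0.0105, 0.003, 0.003, -0.004, 0.01, -1, 0, 0.002, 0, 0, 0, 0, -1, 0, 0, 0, 0, 0, 0, -1])

```text
t: 7.72
ee_pos: [0.5504, 0.1733, 0.2423]
eef_rot: [-1.576, -0.001, -0.905]
contact_force: [-0.6, 0.5, -4.4]
grip_width: 0.335
```

```bash
python3 wr.py w9;  python3 -c "
from cell import *;import cv2,numpy as np
a=cv2.resize(cv2.cvtColor(capture('scene'),cv2.COLOR_RGB2BGR)[190:290,320:440],None,fx=6,fy=6,interpolation=cv2.INTER_CUBIC)
cv2.imwrite('pics/s9.png',a)"
```

```text
{'t': 7.7167, 'ee_pos': [0.5504, 0.1733, 0.2423], 'eef_rot': [-1.5761, -0.0008, -0.9055], 'contact_force': [-0.6236, 0.5362, -4.3756], 'torque': [-0.0015, 0.058, 0.0165], 'grip_width': 0.3347, 'joints': [-0.2428, 0.5934, -0.2417, 1.6704, 0.1736, 0.9038, -1.4586]}
```

View pics/s9.png

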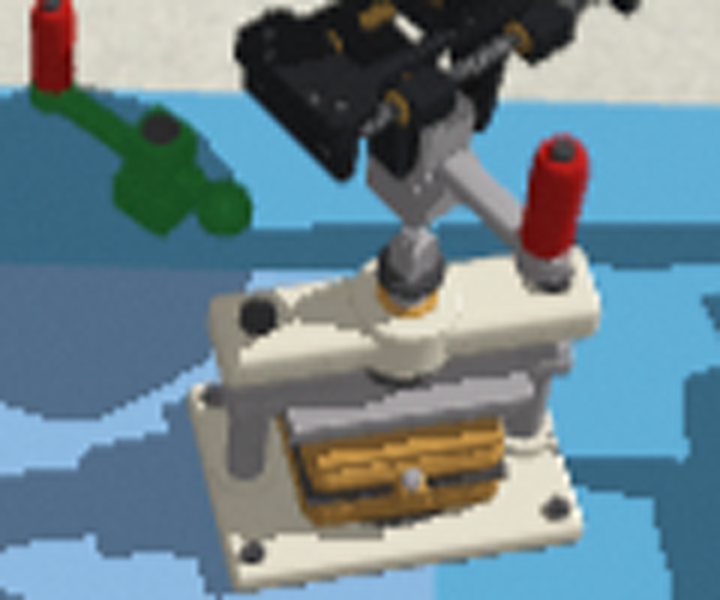

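View pics/w9.png

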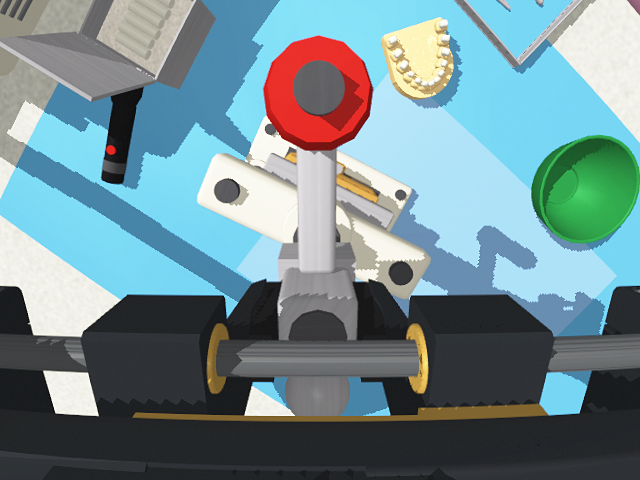

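```bash
python3 - <<'E'
from h import *
from cell import *
S=camera_params('scene')
for z in (.176,.202,.233): print(z,((proj(S,[[.551,.1744,z]])-[320,190])*6).round(1))
E
```

```text
0.176 [[408.  262.5]]
0.202 [[413. 229.]]
0.233 [[419.1 187.8]]
```

step_arm(steps=[0.0005, 0.002, -0.008, 0.003, -0.004, 0.003, -1, 0, 0.001, -0.008, 0, 0, 0, -1, 0, 0, -0.006, 0, 0, 0, -1, 0, 0, 0, 0, 0, 0, -1])

```text
t: 8.15
ee_pos: [0.551, 0.1755, 0.2184]
eef_rot: [-1.57, -0.002, -0.903]
contact_force: [-0.1, 0.8, -5.6]
grip_width: 0.333
```

step_arm(steps=[0, -0.0007, -0.005, 0, 0, 0.002, -1, 0, 0, -0.005, 0, 0, 0, -1, 0, 0, -0.003, 0, 0, 0, -1])

```text
t: 8.4
ee_pos: [0.551, 0.1747, 0.2039]
eef_rot: [-1.571, -0.002, -0.901]
contact_force: [-1.3, -0.3, -4.8]
grip_width: 0.336
```

step_arm(steps=[0, 0, -0.003, 0, 0, 0, -1, 0, 0, -0.003, 0, 0, 0, -1])

```text
t: 8.57
ee_pos: [0.551, 0.1747, 0.1971]
eef_rot: [-1.571, -0.001, -0.901]
contact_force: [-0.3, 0.1, -5.3]
grip_width: 0.336
```

step_arm(steps=[0, 0, -0.003, 0, 0, 0, -1, 0, 0, -0.003, 0, 0, 0, -1])

```text
t: 8.73
ee_pos: [0.5512, 0.1748, 0.1905]
eef_rot: [-1.57, -0.002, -0.901]
contact_force: [0.2, -0.3, -4.1]
grip_width: 0.334
```

step_arm(steps=[0, 0, -0.002, 0, 0, 0, -1, 0, 0, -0.002, 0, 0, 0, -1])

```text
t: 8.9
ee_pos: [0.5514, 0.1749, 0.1875]
eef_rot: [-1.57, -0.002, -0.901]
contact_force: [-6.5, -2.2, 23.4]
grip_width: 0.336
```

step_arm(steps=[0, 0, 0, 0, 0, 0, 0.5, 0, 0, 0, 0, 0, 0, 0.5, 0, 0, 0, 0, 0, 0, 0.5, 0, 0, 0, 0, 0, 0, 0.5, 0, 0, 0, 0, 0, 0, 0.5])

```text
t: 9.32
ee_pos: [0.5548, 0.1768, 0.1912]
eef_rot: [-1.56, -0.005, -0.901]
contact_force: [-0.7, 0.7, 0.2]
grip_width: 0.692
```

```bash
python3 wr.py w10;  python3 -c "
from cell import *;import cv2,numpy as np
a=cv2.resize(cv2.cvtColor(capture('scene'),cv2.COLOR_RGB2BGR)[190:290,320:440],None,fx=6,fy=6,interpolation=cv2.INTER_CUBIC)
cv2.imwrite('pics/s10.png',a)"
```

```text
{'t': 9.3167, 'ee_pos': [0.5548, 0.1768, 0.1912], 'eef_rot': [-1.5604, -0.0046, -0.9013], 'contact_force': [-0.6686, 0.7363, 0.2192], 'torque': [-0.0516, 0.0665, 0.0469], 'grip_width': 0.6921, 'joints': [-0.2545, 0.6545, -0.2275, 1.7314, 0.2021, 0.7672, -1.4823]}
```

View pics/s10.png

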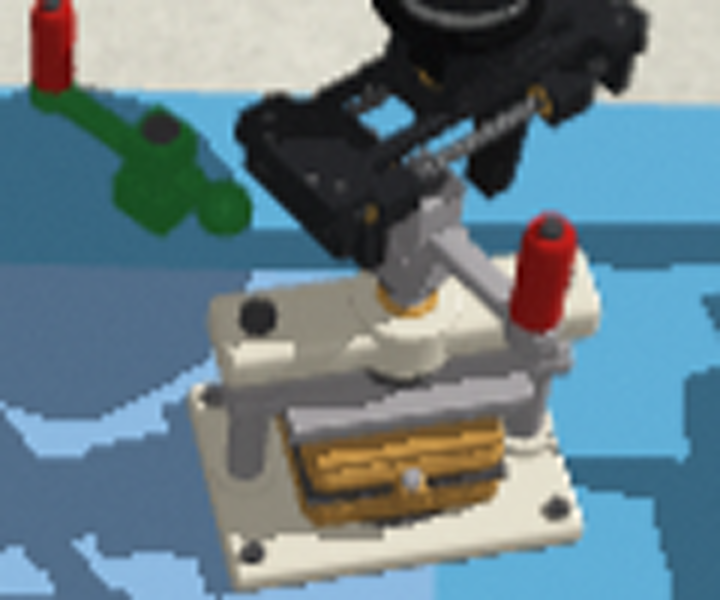

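View pics/w10.png

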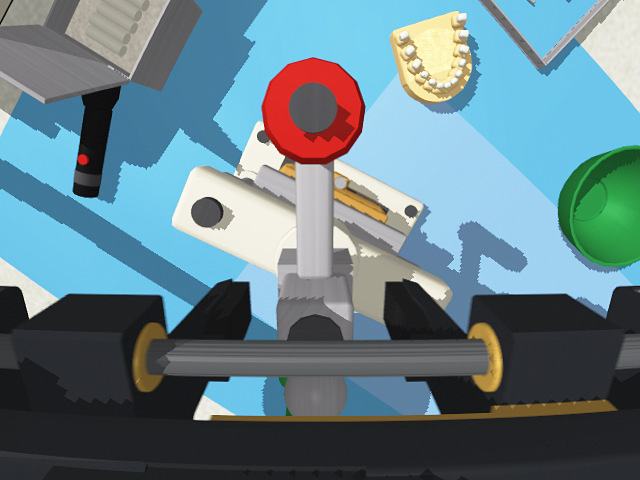

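```bash
python3 - <<'E'
from h import *
from cell import *
import pickle
S=camera_params('scene');p=pickle.load(open('pics/w10.pkl','rb'))
for zs in (.172,.176,.18,.184):
  for yaw in (.64,.67,.70):
    c,s=np.cos(yaw),np.sin(yaw); x=np.array([c,s,0])
    K=np.array([.551,.1744,zs])+.08*x+[0,0,.106]
    K0=np.array([.551,.1744,zs])+.08*x+[0,0,.046]
    print(zs,yaw,((proj(S,[K,K0])-[320,190])*6).round(1).tolist(),proj(p,[K]).round(1))
E
```

```text
0.172 0.64 [[542.3, 239.3], [525.9, 320.2]] [[323.6 108.1]]
0.172 0.67 [[546.4, 236.8], [529.9, 317.8]] [[313.3 107.9]]
0.172 0.7 [[550.4, 234.2], [533.8, 315.2]] [[302.9 108.1]]
0.176 0.64 [[543.5, 233.7], [527.0, 315.0]] [[324.  106.3]]
0.176 0.67 [[547.6, 231.2], [531.0, 312.5]] [[313.2 106.1]]
0.176 0.7 [[551.6, 228.6], [534.9, 310.0]] [[302.3 106.3]]
0.18 0.64 [[544.6, 228.0], [528.1, 309.7]] [[324.5 104.2]]
0.18 0.67 [[548.7, 225.6], [532.1, 307.3]] [[313.  104.1]]
0.18 0.7 [[552.7, 223.0], [535.9, 304.7]] [[301.6 104.3]]
0.184 0.64 [[545.7, 222.4], [529.1, 304.4]] [[325. 102.]]
0.184 0.67 [[549.9, 219.9], [533.1, 302.0]] [[312.9 101.8]]
0.184 0.7 [[553.9, 217.3], [537.0, 299.4]] [[300.9 102. ]]
```

step_arm(steps=[-0.003, -0.002, 0.008, -0.006, 0.008, 0, 0.6, 0, 0, 0.02, 0, 0, 0, 0.6, 0, 0, 0.03, 0, 0, 0, 0.6, 0.005, 0.004, 0.03, 0, 0, 0, 0.6, 0.02, 0.015, 0.005, 0, 0, 0, 0.6, 0.02, 0.015, 0, 0, 0, 0, 0.6, 0.015, 0.012, 0, 0, 0, 0, 0.6, 0, 0, 0, 0, 0, 0, 0.6, 0, 0, 0, 0, 0, 0, 0.6])

```text
t: 10.17
ee_pos: [0.6111, 0.22, 0.2883]
eef_rot: [-1.576, -0.003, -0.903]
contact_force: [-0.3, -0.8, 0.8]
grip_width: 0.802
```

```bash
python3 wr.py w11
```

```text
{'t': 10.1667, 'ee_pos': [0.6111, 0.22, 0.2883], 'eef_rot': [-1.5756, -0.0034, -0.9031], 'contact_force': [-0.3398, -0.826, 0.8297], 'torque': [-0.0084, 0.003, 0.0461], 'grip_width': 0.8023, 'joints': [-0.2957, 0.6559, -0.2368, 1.3769, 0.1634, 1.1317, -1.4583]}
```

View pics/w11.png

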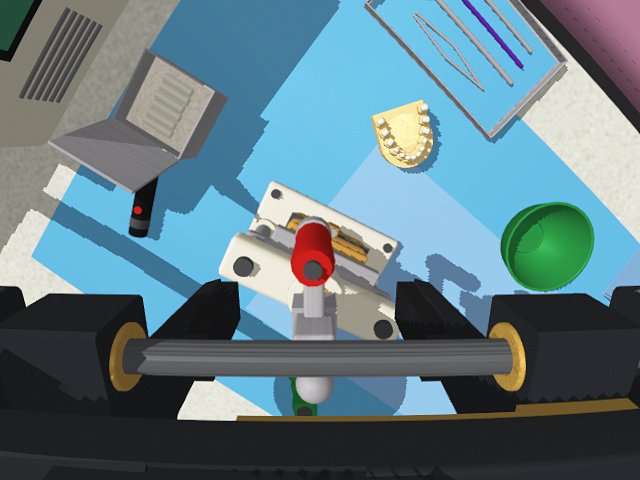

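```bash
python3 - <<'E'
from h import *; import pickle
p=pickle.load(open('pics/w11.pkl','rb'))
for zs in (.174,.178):
    k=back(p,(313.5,271),zs+.106)[:2]; h0=np.array([.551,.1744]); d=k-h0
    b=back(p,(314,390),zs+.036)[:2]
    print(zs,k.round(4),np.arctan2(d[1],d[0]).round(3),np.linalg.norm(d).round(4),b, 'hub est',k+(b-k)*80/127, np.linalg.norm(k-b))
E
```

```text
0.174 [0.6111 0.2214] 0.664 0.0763 [0.50521892 0.13859099] hub est [0.54438993 0.16924761] 0.13440733120134718
0.178 [0.6123 0.2223] 0.664 0.0778 [0.50778359 0.14057649] hub est [0.54645512 0.17083909] 0.13268827107734107
```

step_arm(steps=[0.001, 0.0025, -0.02, 0.003, -0.004, 0, 0.5, 0, 0, -0.025, 0, 0, 0, 0.3, 0, 0, -0.02, 0, 0, 0, 0.2, 0, 0, -0.008, 0, 0, 0, 0.2, 0, 0, 0, 0, 0, 0, 0.2])

```text
t: 10.63
ee_pos: [0.6082, 0.2182, 0.2134]
eef_rot: [-1.573, -0.005, -0.905]
contact_force: [-0.3, -0.1, 0.4]
grip_width: 0.606
```

```bash
python3 wr.py w12
```

```text
{'t': 10.6333, 'ee_pos': [0.6082, 0.2182, 0.2134], 'eef_rot': [-1.5734, -0.0045, -0.9048], 'contact_force': [-0.3053, -0.1141, 0.4282], 'torque': [-0.0068, 0.018, 0.0018], 'grip_width': 0.6055, 'joints': [-0.2977, 0.719, -0.2271, 1.4916, 0.1889, 0.954, -1.485]}
```

View pics/w12.png

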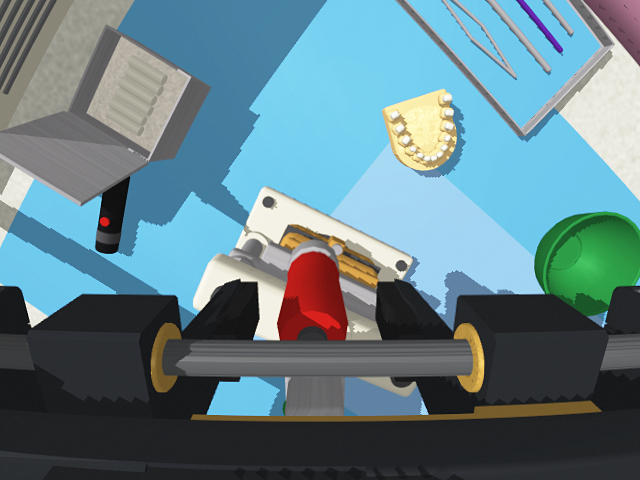

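step_arm(steps=[0.005, 0.005, -0.003, 0, 0.003, 0.0, 0.2, 0, 0, 0, 0, 0, 0, 0, 0, 0, 0, 0, 0, 0, -0.4, 0, 0, 0, 0, 0, 0, -0.7, 0, 0, 0, 0, 0, 0, -0.7, 0, 0, 0, 0, 0, 0, -0.7], grip_force=15)

```text
t: 11.18
ee_pos: [0.6163, 0.2245, 0.216]
eef_rot: [-1.568, -0.005, -0.906]
contact_force: [-1.7, 0.2, -3.0]
grip_width: 0.266
```

```bash
python3 wr.py w13; python3 -c "
from cell import *;import cv2,numpy as np
a=cv2.resize(cv2.cvtColor(capture('scene'),cv2.COLOR_RGB2BGR)[190:290,320:440],None,fx=6,fy=6,interpolation=cv2.INTER_CUBIC)
cv2.imwrite('pics/s13.png',a)"
```

```text
{'t': 11.1833, 'ee_pos': [0.6163, 0.2245, 0.216], 'eef_rot': [-1.5678, -0.0046, -0.9059], 'contact_force': [-1.7165, 0.2165, -2.9842], 'torque': [-0.0685, 0.1271, -0.003], 'grip_width': 0.2657, 'joints': [-0.3026, 0.7277, -0.227, 1.462, 0.1873, 0.9692, -1.4856]}
```

View pics/s13.png

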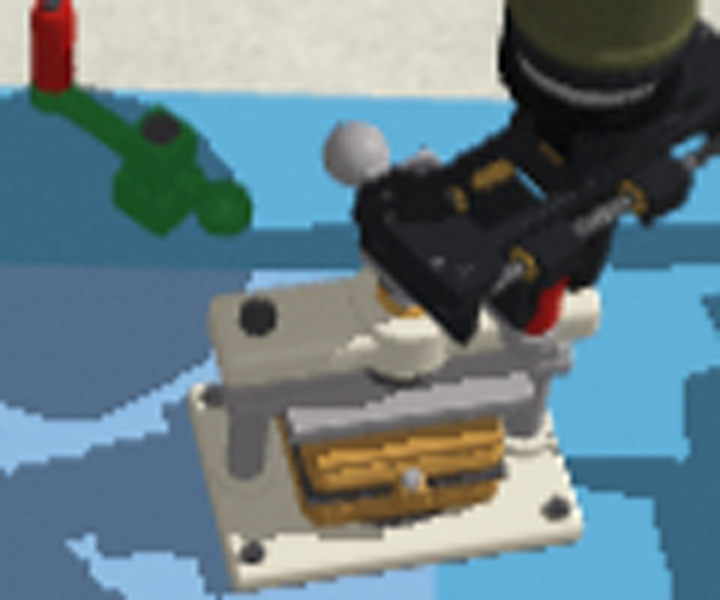

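View pics/w13.png

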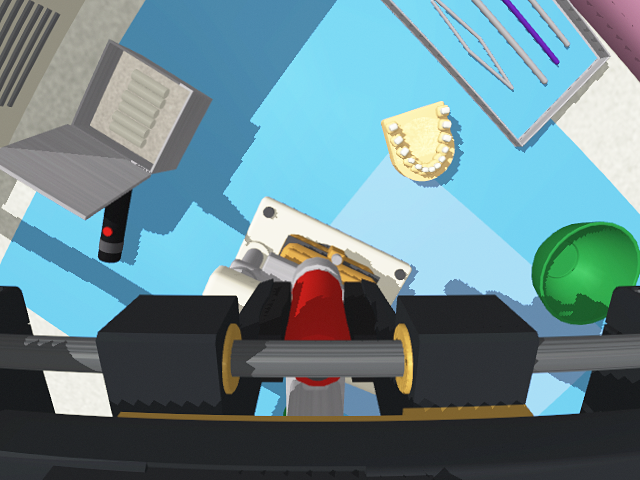

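step_arm(steps=[0, 0, -0.004, 0, 0, 0, -0.8, 0, 0, 0, 0, 0, 0, -0.8])

```text
t: 11.45
ee_pos: [0.6184, 0.2261, 0.2137]
eef_rot: [-1.561, -0.005, -0.906]
contact_force: [-2.4, -0.7, -0.5]
grip_width: 0.266
```

```bash
cat > arc.py <<'E'
import sys
from cell import *
from h import *
# usage: d n cx cy  : from present ee, project onto circle, plan
d,n=float(sys.argv[1]),int(sys.argv[2]); cx,cy=float(sys.argv[3]),float(sys.argv[4])
o=observe(); e=o['ee_pos']; v=e[:2]-[cx,cy]; th=np.arctan2(v[1],v[0])
print('th',th.round(3),'r',np.linalg.norm(v).round(4),'z',e[2].round(4),'rot',o['eef_rot'].round(3),'F',o['contact_force'].round(1),'j',o['joints'].round(2),'gw',o['grip_width'].round(3))
r=o['eef_rot'];y=r[2]
dr=-np.pi/2-r[0]; rv=dr*np.array([np.cos(y),np.sin(y)])+(-r[1])*np.array([-np.sin(y),np.cos(y)])
print('tiltfix',rv.round(3),'yawfix',round(-.9-y,3))
p=e[:2]; rows=[]
for i in range(1,n+1):
    q=np.array([cx,cy])+.08*np.array([np.cos(th-d*i),np.sin(th-d*i)])
    rows.append((q-p).round(4).tolist()); p=q
print(rows)
E
python3 arc.py 0.15 6 .555 .177
```

```text
Traceback (most recent call last):
  File "arc.py", line 7, in <module>
    print('th',th.round(3),'r',np.linalg.norm(v).round(4),'z',e[2].round(4),'rot',o['eef_rot'].round(3),'F',o['contact_force'].round(1),'j',o['joints'].round(2),'gw',o['grip_width'].round(3))
                                                                                                                                                                      ^^^^^^^^^^^^^^^^^^^^^
AttributeError: 'float' object has no attribute 'round'
```

```bash
sed -i "s/o\['grip_width'\].round(3)/round(float(o['grip_width']),3)/" arc.py
python3 arc.py 0.15 6 .555 .177
```

```text
th 0.659 r 0.0802 z 0.2137 rot [-1.561 -0.005 -0.906] F [-2.4 -0.7 -0.5] j [-0.3   0.73 -0.23  1.46  0.19  0.96 -1.49] gw 0.266
tiltfix [-0.002  0.011] yawfix 0.006
[[0.0065, -0.0101], [0.005, -0.0109], [0.0034, -0.0115], [0.0016, -0.0119], [-0.0002, -0.012], [-0.002, -0.0118]]
```

step_arm(steps=[0.006, -0.01, 0, -0.002, 0.008, 0, -0.8, 0.005, -0.011, 0, 0, 0, 0, -0.8, 0.003, -0.0115, 0, 0, 0, 0, -0.8, 0.0015, -0.012, 0, 0, 0, 0, -0.8, 0, -0.012, 0, 0, 0, 0, -0.8, -0.002, -0.012, 0, 0, 0, 0, -0.8])

```text
t: 11.95
ee_pos: [0.6324, 0.1577, 0.2138]
eef_rot: [-1.565, 0.005, -0.901]
contact_force: [-1.9, 1.4, 0.0]
grip_width: 0.269
```

```bash
python3 wr.py w14;python3 arc.py 0.15 8 .555 .177;  python3 -c "
from cell import *;import cv2,numpy as np
a=cv2.resize(cv2.cvtColor(capture('scene'),cv2.COLOR_RGB2BGR)[190:290,320:440],None,fx=6,fy=6,interpolation=cv2.INTER_CUBIC)
cv2.imwrite('pics/s14.png',a)"
```

```text
{'t': 11.95, 'ee_pos': [0.6324, 0.1577, 0.2138], 'eef_rot': [-1.5655, 0.005, -0.9012], 'contact_force': [-1.944, 1.3773, 0.0385], 'torque': [0.7484, 0.4593, -0.0383], 'grip_width': 0.2687, 'joints': [-0.184, 0.7258, -0.2416, 1.4765, 0.1874, 0.9587, -1.3754]}
th -0.303 r 0.08 z 0.2134 rot [-1.57   0.003 -0.905] F [-1.2 -1.4  2.1] j [-0.18  0.72 -0.24  1.48  0.19  0.96 -1.37] gw 0.267
tiltfix [-0.003 -0.002] yawfix 0.005
[[-0.0044, -0.0112], [-0.006, -0.0104], [-0.0075, -0.0093], [-0.0088, -0.0081], [-0.0099, -0.0067], [-0.0108, -0.0051], [-0.0115, -0.0035], [-0.0119, -0.0017]]
```

View pics/s14.png

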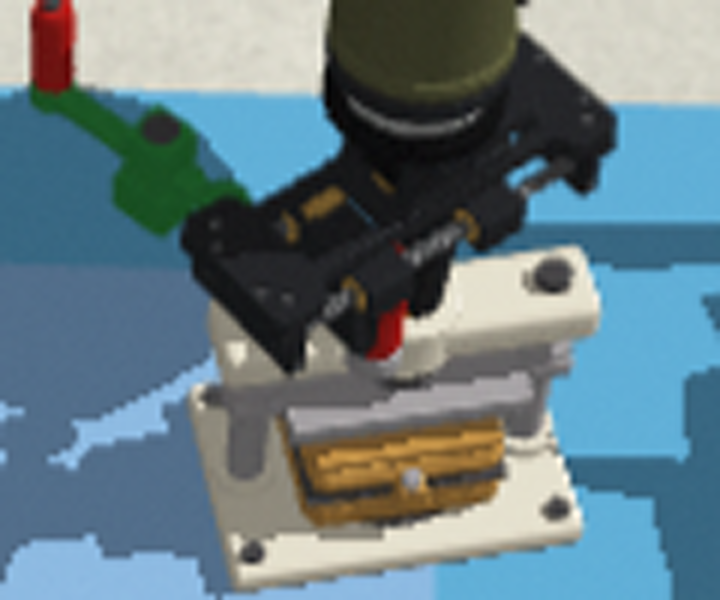

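View pics/w14.png

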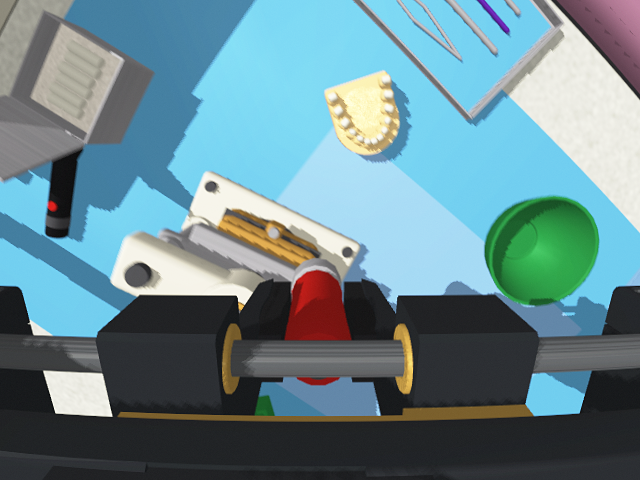

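```bash
python3 arc.py 0.16 14 .555 .177
```

```text
th -0.287 r 0.0798 z 0.2136 rot [-1.569  0.003 -0.905] F [-2.   0.5  1. ] j [-0.18  0.72 -0.24  1.48  0.19  0.96 -1.38] gw 0.27
tiltfix [-0.003 -0.001] yawfix 0.005
[[-0.0044, -0.012], [-0.0064, -0.0111], [-0.0081, -0.0099], [-0.0096, -0.0085], [-0.0108, -0.0068], [-0.0118, -0.005], [-0.0124, -0.0031], [-0.0127, -0.0011], [-0.0127, 0.001], [-0.0124, 0.003], [-0.0118, 0.0049], [-0.0109, 0.0067], [-0.0096, 0.0084], [-0.0082, 0.0098]]
```

step_arm(steps=[-0.0044, -0.012, -0.0003, 0, 0, 0, -0.8, -0.0064, -0.0111, -0.0003, 0, 0, 0, -0.8, -0.008, -0.01, -0.0003, 0, 0, 0, -0.8, -0.0096, -0.0085, -0.0003, 0, 0, 0, -0.8, -0.011, -0.007, -0.0003, 0, 0, 0, -0.8, -0.012, -0.005, -0.0003, 0, 0, 0, -0.8, -0.0124, -0.003, -0.0003, 0, 0, 0, -0.8, -0.0127, -0.001, -0.0003, 0, 0, 0, -0.8, -0.0127, 0.001, -0.0003, 0, 0, 0, -0.8])

```text
t: 12.8
ee_pos: [0.5486, 0.0965, 0.2136]
eef_rot: [-1.547, -0.006, -0.905]
contact_force: [2.2, 1.6, -2.0]
grip_width: 0.267
```

```bash
python3 arc.py 0.16 12 .555 .177
```

```text
th -1.65 r 0.0808 z 0.2136 rot [-1.547 -0.006 -0.905] F [ 2.2  1.6 -2. ] j [-0.1   0.59 -0.25  1.79  0.2   0.76 -1.36] gw 0.267
tiltfix [-0.01   0.022] yawfix 0.005
[[-0.0126, 0.0028], [-0.0121, 0.004], [-0.0113, 0.0059], [-0.0103, 0.0076], [-0.0089, 0.0092], [-0.0073, 0.0105], [-0.0056, 0.0115], [-0.0037, 0.0122], [-0.0017, 0.0127], [0.0004, 0.0128], [0.0024, 0.0126], [0.0044, 0.012]]
```

step_arm(steps=[-0.0126, 0.0028, -0.001, -0.005, 0.011, 0, -0.8, -0.0121, 0.004, -0.001, -0.005, 0.011, 0, -0.8, -0.0113, 0.006, -0.001, 0, 0, 0, -0.8, -0.0103, 0.0076, -0.001, 0, 0, 0, -0.8, -0.009, 0.0092, -0.0005, 0, 0, 0, -0.8, -0.0073, 0.0105, -0.0005, 0, 0, 0, -0.8, -0.0056, 0.0115, -0.0005, 0, 0, 0, -0.8, -0.0037, 0.0122, -0.0005, 0, 0, 0, -0.8, -0.0017, 0.0127, -0.0005, 0, 0, 0, -0.8, 0.0004, 0.0128, -0.0005, 0, 0, 0, -0.8])

```text
t: 13.63
ee_pos: [0.4725, 0.1767, 0.211]
eef_rot: [-1.578, -0.02, -0.914]
contact_force: [0.1, -2.1, 4.0]
grip_width: 0.268
```

```bash
python3 arc.py 0.16 12 .555 .177
```

```text
th -3.139 r 0.0825 z 0.211 rot [-1.578 -0.02  -0.914] F [ 0.1 -2.1  4. ] j [-0.32  0.54 -0.22  1.92  0.21  0.71 -1.58] gw 0.268
tiltfix [0.021 0.007] yawfix 0.014
[[0.0034, 0.0128], [0.003, 0.0124], [0.0049, 0.0118], [0.0068, 0.0109], [0.0084, 0.0096], [0.0098, 0.0082], [0.011, 0.0065], [0.0119, 0.0047], [0.0125, 0.0027], [0.0128, 0.0007], [0.0127, -0.0014], [0.0123, -0.0034]]
```

step_arm(steps=[0.002, 0.0128, -0.0005, 0.01, 0.004, 0.007, -0.8, 0.003, 0.0124, -0.0005, 0.008, 0.003, 0.005, -0.8, 0.005, 0.0118, -0.0004, 0, 0, 0, -0.8, 0.0068, 0.0109, -0.0004, 0, 0, 0, -0.8, 0.0084, 0.0096, -0.0004, 0, 0, 0, -0.8, 0.0098, 0.0082, -0.0004, 0, 0, 0, -0.8, 0.011, 0.0065, -0.0004, 0, 0, 0, -0.8, 0.012, 0.0047, -0.0004, 0, 0, 0, -0.8, 0.0125, 0.0027, -0.0004, 0, 0, 0, -0.8, 0.0128, 0.0007, -0.0004, 0, 0, 0, -0.8])

```text
t: 14.47
ee_pos: [0.5537, 0.2573, 0.2087]
eef_rot: [-1.591, -0.008, -0.893]
contact_force: [-1.1, -1.6, 5.6]
grip_width: 0.269
```

```bash
python3 arc.py 0.16 14 .5545 .177
```

```text
th 1.581 r 0.0803 z 0.2087 rot [-1.591 -0.008 -0.893] F [-1.1 -1.6  5.6] j [-0.39  0.68 -0.22  1.59  0.19  0.91 -1.58] gw 0.269
tiltfix [ 0.019 -0.011] yawfix -0.007
[[0.0128, -0.0012], [0.0124, -0.0029], [0.0118, -0.0049], [0.0109, -0.0067], [0.0097, -0.0083], [0.0082, -0.0098], [0.0066, -0.011], [0.0047, -0.0119], [0.0028, -0.0125], [0.0008, -0.0128], [-0.0013, -0.0127], [-0.0033, -0.0124], [-0.0052, -0.0117], [-0.007, -0.0107]]
```

step_arm(steps=[0.0128, -0.0012, -0.0002, 0.01, -0.006, -0.003, -0.8, 0.0124, -0.003, -0.0002, 0.006, -0.004, 0, -0.8, 0.0118, -0.005, -0.0002, 0, 0, 0, -0.8, 0.011, -0.0067, -0.0002, 0, 0, 0, -0.8, 0.0097, -0.0083, -0.0002, 0, 0, 0, -0.8, 0.0082, -0.0098, -0.0002, 0, 0, 0, -0.8, 0.0066, -0.011, -0.0002, 0, 0, 0, -0.8, 0.0047, -0.012, -0.0002, 0, 0, 0, -0.8, 0.0028, -0.0125, -0.0002, 0, 0, 0, -0.8, 0.0008, -0.0128, -0.0002, 0, 0, 0, -0.8])

```text
t: 15.3
ee_pos: [0.6331, 0.1855, 0.2084]
eef_rot: [-1.574, 0.016, -0.882]
contact_force: [1.4, 2.7, 2.7]
grip_width: 0.268
```

```bash
python3 arc.py 0.16 14 .5545 .177
```

```text
th 0.108 r 0.0791 z 0.2084 rot [-1.574  0.016 -0.882] F [1.4 2.7 2.7] j [-0.22  0.75 -0.25  1.44  0.19  0.98 -1.39] gw 0.268
tiltfix [-0.01  -0.013] yawfix -0.018
[[0.0013, -0.0127], [-0.0017, -0.0127], [-0.0037, -0.0122], [-0.0056, -0.0115], [-0.0073, -0.0105], [-0.0089, -0.0092], [-0.0103, -0.0076], [-0.0113, -0.0059], [-0.0121, -0.004], [-0.0126, -0.002], [-0.0128, 0.0], [-0.0126, 0.0021], [-0.0121, 0.004], [-0.0113, 0.0059]]
```

step_arm(steps=[0.0013, -0.0127, -0.0006, -0.005, -0.006, -0.009, -0.8, -0.0017, -0.0127, -0.0005, -0.004, -0.005, -0.006, -0.8, -0.0037, -0.0122, -0.0004, 0, 0, 0, -0.8, -0.0056, -0.0115, -0.0004, 0, 0, 0, -0.8, -0.0073, -0.0105, -0.0004, 0, 0, 0, -0.8, -0.009, -0.0092, -0.0004, 0, 0, 0, -0.8, -0.0103, -0.0076, -0.0004, 0, 0, 0, -0.8, -0.0113, -0.006, -0.0004, 0, 0, 0, -0.8, -0.0121, -0.004, -0.0004, 0, 0, 0, -0.8, -0.0126, -0.002, -0.0004, 0, 0, 0, -0.8])

```text
t: 16.13
ee_pos: [0.555, 0.0949, 0.2059]
eef_rot: [-1.56, 0.012, -0.903]
contact_force: [1.9, 6.3, 0.9]
grip_width: 0.266
```

```bash
python3 arc.py 0.16 14 .5545 .177
```

```text
th -1.565 r 0.0821 z 0.2059 rot [-1.56   0.012 -0.903] F [1.9 6.3 0.9] j [-0.09  0.62 -0.26  1.76  0.19  0.78 -1.34] gw 0.266
tiltfix [-0.016  0.001] yawfix 0.003
[[-0.0128, 0.0031], [-0.0124, 0.003], [-0.0118, 0.0049], [-0.0109, 0.0067], [-0.0097, 0.0084], [-0.0082, 0.0098], [-0.0065, 0.011], [-0.0047, 0.0119], [-0.0027, 0.0125], [-0.0007, 0.0128], [0.0013, 0.0127], [0.0033, 0.0123], [0.0053, 0.0117], [0.007, 0.0107]]
```

step_arm(steps=[-0.0125, 0.003, -0.0004, -0.008, 0, 0, -0.8, -0.0124, 0.0035, -0.0004, -0.006, 0, 0, -0.8, -0.0118, 0.005, -0.0004, 0, 0, 0, -0.8, -0.011, 0.0067, -0.0004, 0, 0, 0, -0.8, -0.0097, 0.0084, -0.0004, 0, 0, 0, -0.8])

```text
t: 16.55
ee_pos: [0.4991, 0.1158, 0.2056]
eef_rot: [-1.558, -0.009, -0.912]
contact_force: [4.1, 1.7, 0.1]
grip_width: 0.262
```

```bash
python3 arc.py 0.12 6 .5545 .177
```

```text
th -2.306 r 0.0826 z 0.2056 rot [-1.558 -0.009 -0.912] F [4.1 1.7 0.1] j [-0.17  0.55 -0.24  1.92  0.21  0.68 -1.44] gw 0.262
tiltfix [-0.001  0.016] yawfix 0.012
[[-0.005, 0.0088], [-0.0058, 0.0076], [-0.0049, 0.0083], [-0.0039, 0.0088], [-0.0028, 0.0092], [-0.0017, 0.0094]]
```

```bash
python3 arc.py 0.08 10 .5545 .177
```

```text
th -2.306 r 0.0826 z 0.2056 rot [-1.558 -0.009 -0.912] F [4.1 1.7 0.1] j [-0.17  0.55 -0.24  1.92  0.21  0.68 -1.44] gw 0.262
tiltfix [-0.001  0.016] yawfix 0.012
[[-0.0029, 0.0064], [-0.0042, 0.0048], [-0.0038, 0.0051], [-0.0034, 0.0054], [-0.0029, 0.0057], [-0.0025, 0.0059], [-0.002, 0.0061], [-0.0015, 0.0062], [-0.001, 0.0063], [-0.0005, 0.0064]]
```

step_arm(steps=[-0.003, 0.006, -0.0002, 0, 0.008, 0.006, -0.8, -0.0042, 0.005, -0.0002, 0, 0.006, 0.004, -0.8, -0.0038, 0.005, -0.0002, 0, 0, 0, -0.8, -0.0034, 0.0054, -0.0002, 0, 0, 0, -0.8, -0.003, 0.0057, -0.0002, 0, 0, 0, -0.8])

```text
t: 16.97
ee_pos: [0.4804, 0.1395, 0.205]
eef_rot: [-1.573, -0.005, -0.904]
contact_force: [1.4, -0.6, 5.8]
grip_width: 0.268
```

```bash
python3 arc.py 0.08 8 .5545 .177
```

```text
th -2.673 r 0.083 z 0.205 rot [-1.573 -0.005 -0.904] F [ 1.4 -0.6  5.8] j [-0.23  0.54 -0.24  1.94  0.2   0.68 -1.49] gw 0.268
tiltfix [0.006 0.001] yawfix 0.004
[[0.0001, 0.0072], [-0.0022, 0.006], [-0.0017, 0.0062], [-0.0012, 0.0063], [-0.0007, 0.0064], [-0.0002, 0.0064], [0.0003, 0.0064], [0.0008, 0.0063]]
```

step_arm(steps=[-0.001, 0.007, -0.0002, 0.003, 0, 0, -0.8, -0.0022, 0.006, 0, 0.002, 0, 0, -0.8, -0.0017, 0.0062, -0.0002, 0, 0, 0, -0.8, -0.0012, 0.0063, 0, 0, 0, 0, -0.8, -0.0007, 0.0064, -0.0002, 0, 0, 0, -0.8, 0, 0.0064, 0, 0, 0, 0, -0.8, 0.0003, 0.0064, -0.0002, 0, 0, 0, -0.8])

```text
t: 17.55
ee_pos: [0.472, 0.1841, 0.2043]
eef_rot: [-1.577, -0.005, -0.907]
contact_force: [2.2, -2.6, 5.3]
grip_width: 0.266
```

```bash
python3 arc.py 0.08 10 .5545 .177
```

```text
th 3.056 r 0.0828 z 0.2043 rot [-1.577 -0.005 -0.907] F [ 2.2 -2.6  5.3] j [-0.32  0.55 -0.23  1.92  0.2   0.7  -1.58] gw 0.266
tiltfix [ 0.008 -0.002] yawfix 0.007
[[0.0036, 0.0061], [0.0013, 0.0063], [0.0018, 0.0061], [0.0023, 0.006], [0.0028, 0.0058], [0.0032, 0.0055], [0.0036, 0.0053], [0.004, 0.005], [0.0044, 0.0046], [0.0048, 0.0042]]
```

step_arm(steps=[0.002, 0.006, -0.0001, 0.004, -0.001, 0.003, -0.8, 0.0014, 0.0063, 0, 0.003, 0, 0.003, -0.8, 0.0018, 0.0061, -0.0001, 0, 0, 0, -0.8, 0.0023, 0.006, 0, 0, 0, 0, -0.8, 0.0028, 0.0058, -0.0001, 0, 0, 0, -0.8, 0.0032, 0.0055, 0, 0, 0, 0, -0.8, 0.0036, 0.0053, -0.0001, 0, 0, 0, -0.8, 0.004, 0.005, 0, 0, 0, 0, -0.8])

```text
t: 18.22
ee_pos: [0.4911, 0.2289, 0.2036]
eef_rot: [-1.585, -0.007, -0.901]
contact_force: [1.3, -3.5, 6.7]
grip_width: 0.266
```

```bash
python3 arc.py 0.08 10 .5545 .177
```

```text
th 2.456 r 0.0819 z 0.2036 rot [-1.585 -0.007 -0.901] F [ 1.3 -3.5  6.7] j [-0.39  0.6  -0.22  1.81  0.19  0.77 -1.62] gw 0.266
tiltfix [ 0.014 -0.007] yawfix 0.001
[[0.0057, 0.0036], [0.0046, 0.0044], [0.005, 0.004], [0.0053, 0.0036], [0.0055, 0.0032], [0.0058, 0.0028], [0.006, 0.0023], [0.0061, 0.0018], [0.0063, 0.0013], [0.0063, 0.0008]]
```

Total about 10.77 rad; still turning freely.

step_arm(steps=[0.005, 0.004, 0, 0.007, -0.003, 0, -0.8, 0.0046, 0.0044, 0, 0.005, -0.002, 0, -0.8, 0.005, 0.004, -0.0001, 0, 0, 0, -0.8, 0.0053, 0.0036, 0, 0, 0, 0, -0.8, 0.0055, 0.0032, -0.0001, 0, 0, 0, -0.8, 0.0058, 0.0028, 0, 0, 0, 0, -0.8, 0.006, 0.0023, -0.0001, 0, 0, 0, -0.8, 0.006, 0.0018, 0, 0, 0, 0, -0.8])

```text
t: 18.88
ee_pos: [0.5264, 0.2528, 0.203]
eef_rot: [-1.599, -0.002, -0.899]
contact_force: [-1.1, -3.1, 7.8]
grip_width: 0.265
```

```bash
python3 arc.py 0.08 10 .5545 .177
```

```text
th 1.926 r 0.0808 z 0.203 rot [-1.599 -0.002 -0.899] F [-1.1 -3.1  7.8] j [-0.4   0.66 -0.23  1.67  0.19  0.86 -1.61] gw 0.265
tiltfix [ 0.019 -0.021] yawfix -0.001
[[0.0064, 0.0012], [0.0062, 0.0015], [0.0063, 0.001], [0.0064, 0.0005], [0.0064, -0.0], [0.0064, -0.0005], [0.0063, -0.0011], [0.0062, -0.0016], [0.0061, -0.002], [0.0059, -0.0025]]
```

step_arm(steps=[0.0064, 0.001, 0.0, 0.012, -0.013, 0, -0.8, 0.0062, 0.001, 0, 0.01, -0.011, 0, -0.8, 0.0063, 0.0008, 0, 0.005, -0.005, 0, -0.8, 0.0064, 0.0005, -0.0001, 0, 0, 0, -0.8, 0.0064, 0, 0, 0, 0, 0, -0.8, 0.0064, -0.0005, -0.0001, 0, 0, 0, -0.8, 0.0063, -0.0011, 0, 0, 0, 0, -0.8, 0.0062, -0.0016, -0.0001, 0, 0, 0, -0.8])

```text
t: 19.55
ee_pos: [0.5644, 0.2572, 0.2025]
eef_rot: [-1.584, 0.012, -0.891]
contact_force: [-2.2, 0.3, 7.5]
grip_width: 0.27
```

```bash
python3 arc.py 0.08 10 .5545 .177
```

```text
th 1.448 r 0.0808 z 0.2025 rot [-1.584  0.012 -0.891] F [-2.2  0.3  7.5] j [-0.37  0.7  -0.24  1.57  0.18  0.9  -1.55] gw 0.27
tiltfix [-0.001 -0.018] yawfix -0.009
[[0.0062, -0.0018], [0.0062, -0.0015], [0.0061, -0.002], [0.0059, -0.0025], [0.0057, -0.003], [0.0054, -0.0034], [0.0051, -0.0038], [0.0048, -0.0042], [0.0044, -0.0046], [0.0041, -0.0049]]
```

Total about 11.78 rad.

step_arm(steps=[0.0062, -0.0018, 0, 0, -0.009, -0.005, -0.8, 0.0062, -0.0016, 0, 0, -0.009, -0.004, -0.8, 0.006, -0.002, 0, 0, 0, 0, -0.8, 0.0059, -0.0025, -0.0001, 0, 0, 0, -0.8, 0.0057, -0.003, 0, 0, 0, 0, -0.8, 0.0054, -0.0034, -0.0001, 0, 0, 0, -0.8, 0.0051, -0.0038, 0, 0, 0, 0, -0.8, 0.0048, -0.0042, -0.0001, 0, 0, 0, -0.8])

```text
t: 20.22
ee_pos: [0.595, 0.2462, 0.2021]
eef_rot: [-1.59, 0.021, -0.889]
contact_force: [-2.2, 0.3, 6.4]
grip_width: 0.269
```

```bash
python3 arc.py 0.08 10 .5545 .177
```

```text
th 1.042 r 0.0802 z 0.2021 rot [-1.59   0.021 -0.889] F [-2.2  0.3  6.4] j [-0.33  0.74 -0.24  1.48  0.18  0.96 -1.5 ] gw 0.269
tiltfix [-0.004 -0.028] yawfix -0.011
[[0.0053, -0.0036], [0.0051, -0.0039], [0.0048, -0.0043], [0.0044, -0.0046], [0.004, -0.005], [0.0036, -0.0053], [0.0032, -0.0055], [0.0027, -0.0058], [0.0023, -0.006], [0.0018, -0.0061]]
```

step_arm(steps=[0.0053, -0.0036, 0, -0.002, -0.014, -0.006, -0.8, 0.0051, -0.004, 0, -0.002, -0.012, -0.004, -0.8, 0.0048, -0.0043, 0, 0, -0.005, 0, -0.8, 0.0044, -0.0046, -0.0001, 0, 0, 0, -0.8, 0.004, -0.005, 0, 0, 0, 0, -0.8, 0.0036, -0.0053, -0.0001, 0, 0, 0, -0.8])

```text
t: 20.72
ee_pos: [0.6115, 0.2335, 0.2021]
eef_rot: [-1.575, 0.02, -0.889]
contact_force: [-0.5, 2.4, 5.5]
grip_width: 0.265
```

```bash
python3 arc.py 0.08 10 .5545 .177;  python3 -c "
from cell import *;import cv2,numpy as np
a=cv2.resize(cv2.cvtColor(capture('scene'),cv2.COLOR_RGB2BGR)[190:290,320:440],None,fx=6,fy=6,interpolation=cv2.INTER_CUBIC)
cv2.imwrite('pics/s15.png',a)"
```

```text
th 0.781 r 0.0802 z 0.2021 rot [-1.575  0.02  -0.889] F [-0.5  2.4  5.5] j [-0.3   0.75 -0.24  1.46  0.18  0.96 -1.47] gw 0.265
tiltfix [-0.013 -0.015] yawfix -0.011
[[0.0042, -0.0049], [0.0039, -0.005], [0.0035, -0.0053], [0.0031, -0.0056], [0.0026, -0.0058], [0.0021, -0.006], [0.0017, -0.0062], [0.0012, -0.0063], [0.0006, -0.0064], [0.0001, -0.0064]]
```

View pics/s15.png

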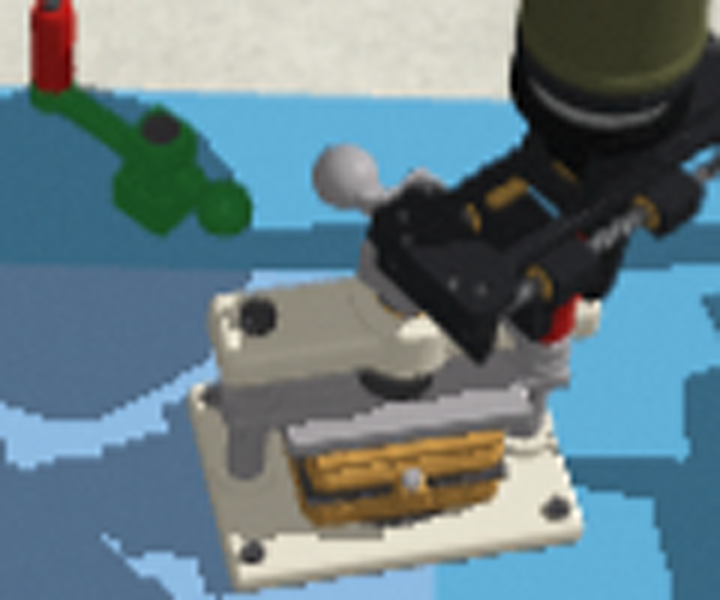

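step_arm(steps=[0.0042, -0.005, 0, -0.006, -0.007, -0.005, -0.8, 0.004, -0.0052, 0, -0.006, -0.006, -0.005, -0.8, 0.0036, -0.0055, 0, 0, 0, 0, -0.8, 0.0032, -0.0057, 0, 0, 0, 0, -0.8, 0.0028, -0.006, 0, 0, 0, 0, -0.8])

```text
t: 21.18
ee_pos: [0.6217, 0.2204, 0.202]
eef_rot: [-1.573, 0.022, -0.89]
contact_force: [0.4, 2.4, 5.4]
grip_width: 0.266
```

```bash
python3 arc.py 0.08 10 .5545 .177
```

```text
th 0.573 r 0.08 z 0.202 rot [-1.573  0.022 -0.89 ] F [0.4 2.4 5.4] j [-0.27  0.76 -0.25  1.45  0.18  0.97 -1.45] gw 0.266
tiltfix [-0.016 -0.015] yawfix -0.01
[[0.0032, -0.0055], [0.0028, -0.0058], [0.0023, -0.006], [0.0018, -0.0061], [0.0014, -0.0063], [0.0008, -0.0063], [0.0003, -0.0064], [-0.0002, -0.0064], [-0.0007, -0.0064], [-0.0012, -0.0063]]
```

step_arm(steps=[0.0038, -0.0068, -0.0004, -0.008, -0.007, -0.005, -0.8, 0.0032, -0.0071, -0.0004, -0.008, -0.007, -0.005, -0.8, 0.0027, -0.0074, -0.0003, 0, 0, 0, -0.8, 0.002, -0.0076, -0.0003, 0, 0, 0, -0.8, 0.0013, -0.0078, -0.0003, 0, 0, 0, -0.8])

```text
t: 21.6
ee_pos: [0.6306, 0.2011, 0.2022]
eef_rot: [-1.562, 0.02, -0.89]
contact_force: [1.6, 1.4, 5.0]
grip_width: 0.265
```

```bash
python3 arc.py 0.1 10 .5545 .177
```

```text
th 0.307 r 0.0799 z 0.2022 rot [-1.562  0.02  -0.89 ] F [1.6 1.4 5. ] j [-0.24  0.75 -0.25  1.45  0.18  0.96 -1.42] gw 0.265
tiltfix [-0.021 -0.006] yawfix -0.01
[[0.0022, -0.0077], [0.0013, -0.0079], [0.0005, -0.008], [-0.0003, -0.008], [-0.0011, -0.0079], [-0.0019, -0.0078], [-0.0027, -0.0075], [-0.0034, -0.0072], [-0.0041, -0.0068], [-0.0048, -0.0064]]
```

step_arm(steps=[0.002, -0.0078, -0.0005, -0.01, -0.003, -0.005, -0.8, 0.0013, -0.008, -0.0005, -0.01, -0.003, -0.005, -0.8, 0.0005, -0.008, -0.0005, 0, 0, 0, -0.8, -0.0003, -0.008, -0.0005, 0, 0, 0, -0.8, -0.001, -0.008, -0.0005, 0, 0, 0, -0.8])

```text
t: 22.02
ee_pos: [0.6341, 0.1781, 0.2025]
eef_rot: [-1.552, 0.014, -0.892]
contact_force: [3.1, 8.2, 6.1]
grip_width: 0.263
```

```bash
python3 arc.py 0.1 10 .5545 .177
```

```text
th 0.014 r 0.0796 z 0.2025 rot [-1.552  0.014 -0.892] F [3.1 8.2 6.1] j [-0.2   0.74 -0.25  1.48  0.19  0.93 -1.39] gw 0.263
tiltfix [-0.023  0.006] yawfix -0.008
[[0.0001, -0.008], [-0.0011, -0.0079], [-0.0019, -0.0078], [-0.0026, -0.0075], [-0.0034, -0.0072], [-0.0041, -0.0069], [-0.0047, -0.0064], [-0.0054, -0.0059], [-0.0059, -0.0054], [-0.0064, -0.0047]]
```

step_arm(steps=[0, -0.008, -0.0005, -0.011, 0.003, -0.004, -0.8, -0.001, -0.008, -0.0005, -0.011, 0.003, -0.004, -0.8, -0.0018, -0.0078, -0.0005, 0, 0, 0, -0.8])

```text
t: 22.27
ee_pos: [0.6331, 0.1766, 0.2038]
eef_rot: [-1.543, 0.019, -0.89]
contact_force: [6.9, 8.7, 1.3]
grip_width: 0.265
```

```bash
python3 arc.py 0.1 10 .5545 .177;  python3 -c "
from cell import *;import cv2,numpy as np
print(observe()['torque'])
a=cv2.resize(cv2.cvtColor(capture('scene'),cv2.COLOR_RGB2BGR)[190:290,320:440],None,fx=6,fy=6,interpolation=cv2.INTER_CUBIC)
cv2.imwrite('pics/s16.png',a)"
```

```text
th -0.004 r 0.0786 z 0.2038 rot [-1.543  0.019 -0.89 ] F [6.9 8.7 1.3] j [-0.19  0.74 -0.26  1.49  0.18  0.92 -1.38] gw 0.265
tiltfix [-0.032  0.01 ] yawfix -0.01
[[0.001, -0.008], [-0.0012, -0.0079], [-0.002, -0.0077], [-0.0028, -0.0075], [-0.0035, -0.0072], [-0.0042, -0.0068], [-0.0049, -0.0063], [-0.0055, -0.0058], [-0.006, -0.0053], [-0.0065, -0.0046]]
[ 1.8180797  -1.40925833  0.00444967]
```

View pics/s16.png

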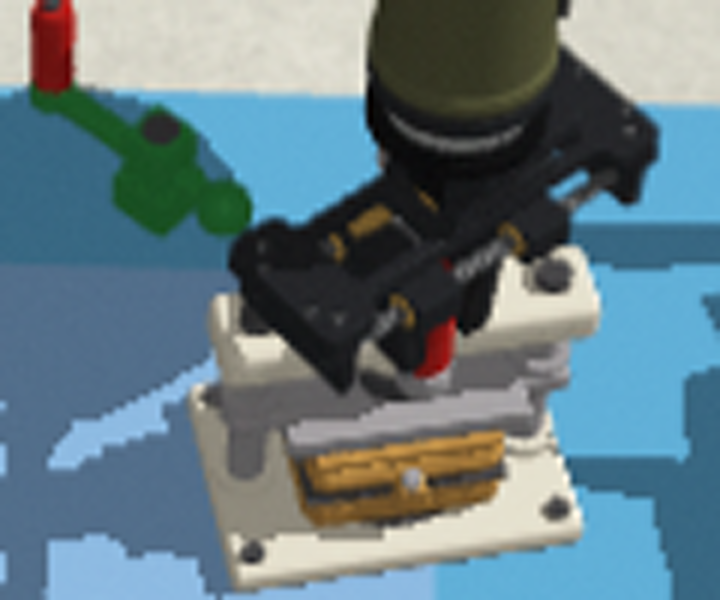

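step_arm(steps=[-0.0005, -0.01, -0.001, -0.012, 0.004, 0, -0.8, -0.0005, -0.01, -0.001, -0.01, 0.003, 0, -0.8, -0.0005, -0.01, -0.001, -0.01, 0.003, 0, -0.8])

```text
t: 22.57
ee_pos: [0.6333, 0.1752, 0.2038]
eef_rot: [-1.537, 0.024, -0.875]
contact_force: [3.5, 13.2, 2.8]
grip_width: 0.269
```

```bash
python3 arc.py 0.1 2 .5545 .177; python3 wr.py w17
```

```text
th -0.023 r 0.0788 z 0.2038 rot [-1.537  0.024 -0.875] F [ 3.5 13.2  2.8] j [-0.18  0.74 -0.27  1.49  0.18  0.92 -1.36] gw 0.269
tiltfix [-0.04  0.01] yawfix -0.025
[[0.0006, -0.008], [-0.0014, -0.0079]]
{'t': 22.5667, 'ee_pos': [0.6333, 0.1752, 0.2038], 'eef_rot': [-1.537, 0.0245, -0.8747], 'contact_force': [3.5387, 13.2452, 2.7557], 'torque': [2.5739, -0.7337, -0.0362], 'grip_width': 0.2689, 'joints': [-0.1803, 0.7375, -0.2664, 1.49, 0.1822, 0.9154, -1.3626]}
```

View pics/w17.png

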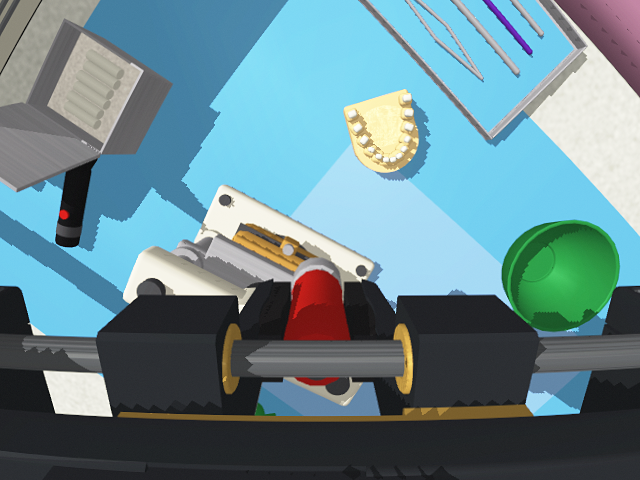

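step_arm(steps=[0, 0, 0, 0, 0, 0, -0.8, 0, 0, 0, 0, 0, 0, -0.3, 0, 0, 0, 0, 0, 0, 0.3, 0, 0, 0, 0, 0, 0, 0.5, 0, 0, 0, 0, 0, 0, 0.5, 0, 0, 0, 0, 0, 0, 0.5])

```text
t: 23.12
ee_pos: [0.6269, 0.1811, 0.199]
eef_rot: [-1.546, 0.035, -0.869]
contact_force: [0.0, -0.1, -0.3]
grip_width: 0.619
```

```bash
python3 arc.py 0.1 2 .5545 .177; python3 wr.py w18
```

```text
th 0.056 r 0.0726 z 0.199 rot [-1.546  0.035 -0.869] F [ 0.  -0.1 -0.3] j [-0.19  0.74 -0.27  1.5   0.18  0.92 -1.36] gw 0.619
tiltfix [-0.043 -0.004] yawfix -0.031
[[0.0075, -0.0076], [-0.0007, -0.008]]
{'t': 23.1167, 'ee_pos': [0.6269, 0.1811, 0.199], 'eef_rot': [-1.5459, 0.0351, -0.8686], 'contact_force': [0.0258, -0.0802, -0.3208], 'torque': [-0.0828, 0.0244, 0.016], 'grip_width': 0.6186, 'joints': [-0.1862, 0.7428, -0.2704, 1.4953, 0.1775, 0.9166, -1.3633]}
```

View pics/w18.png

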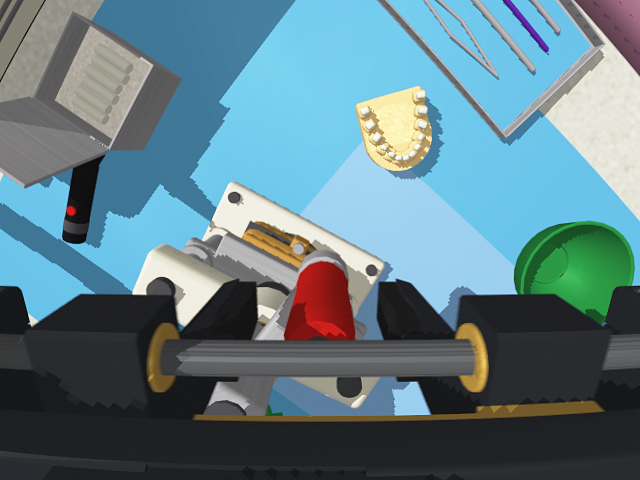

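Fingers are clear on both sides (knob at (320,300)); rise straight up, then back away.

step_arm(steps=[0.002, 0, 0.015, -0.02, 0, 0, 0.5, 0, 0, 0.025, -0.02, 0, 0, 0.5, 0, 0, 0.03, 0, 0, 0, 0.5, 0, 0, 0.03, 0, 0, 0, 0.5, -0.03, 0, 0.02, 0, 0, 0, 0.5, -0.035, -0.02, 0, 0, 0, 0, 0.5, -0.035, -0.03, 0, 0, 0, 0, 0.5, -0.03, -0.03, 0, 0, 0, 0, 0.5, -0.02, -0.03, 0, 0, 0, 0, 0.5, 0, 0, 0, 0, 0, 0, 0.5])

```text
t: 24.0
ee_pos: [0.4686, 0.0635, 0.3198]
eef_rot: [-1.583, 0.004, -0.874]
contact_force: [0.6, -0.5, -1.1]
grip_width: 0.75
```

```bash
python3 wr.py w19; python3 -c "
from cell import *;import cv2,numpy as np
a=cv2.cvtColor(capture('scene'),cv2.COLOR_RGB2BGR);cv2.imwrite('pics/s19f.png',a)
cv2.imwrite('pics/s19.png',cv2.resize(a[190:290,320:440],None,fx=6,fy=6,interpolation=cv2.INTER_CUBIC))"
```

```text
{'t': 24.0, 'ee_pos': [0.4686, 0.0635, 0.3198], 'eef_rot': [-1.5827, 0.004, -0.8735], 'contact_force': [0.564, -0.5384, -1.1397], 'torque': [-0.0486, 0.0284, 0.037], 'grip_width': 0.7504, 'joints': [-0.0338, 0.3645, -0.2862, 1.8331, 0.1231, 0.9737, -1.2463]}
```

View pics/s19.png

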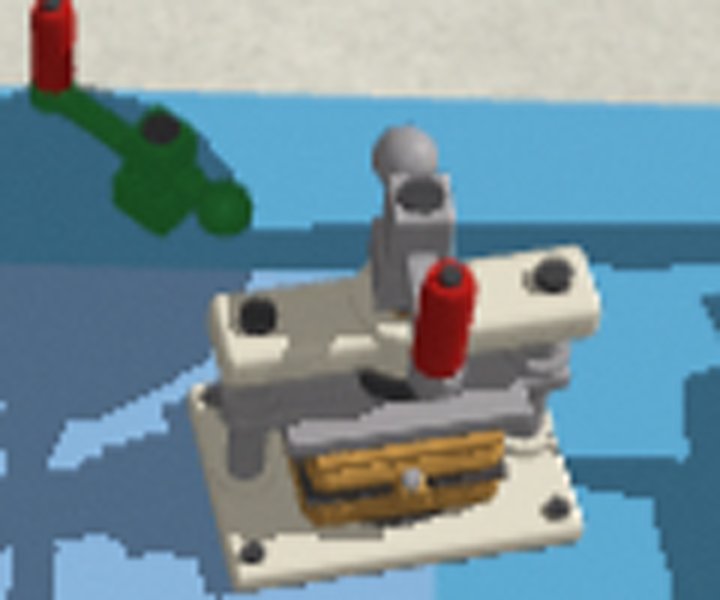

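View pics/w19.png

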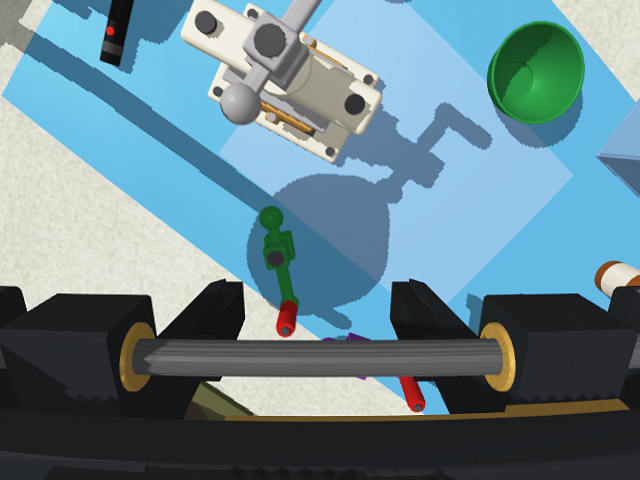

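```bash
python3 - <<'E'
from cell import *
import cv2
a=cv2.cvtColor(capture('top'),cv2.COLOR_RGB2BGR)
cv2.imwrite('pics/t19.png',cv2.resize(a[195:285,180:300],None,fx=6,fy=6,interpolation=cv2.INTER_CUBIC))
w=cv2.imread('pics/w19.png')
cv2.imwrite('pics/w19b.png',cv2.resize(w[0:140,190:390],None,fx=4,fy=4,interpolation=cv2.INTER_CUBIC))
E
```

```text
(no output)
```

View pics/t19.png

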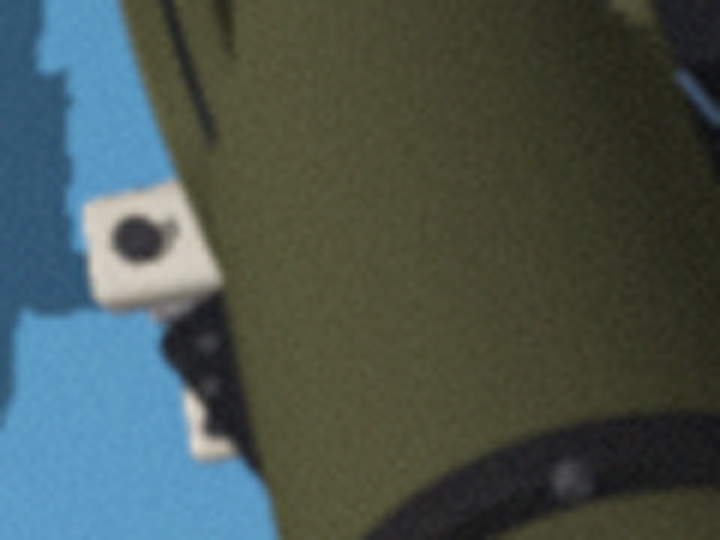

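View pics/w19b.png

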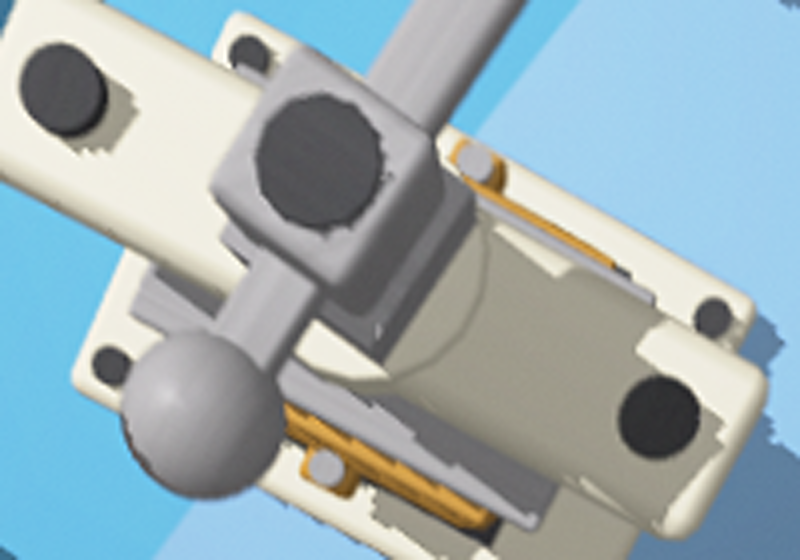

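```bash
python3 - <<'E'
from cell import *
from h import *
import pickle
from scipy.optimize import least_squares
S=camera_params('scene');W=pickle.load(open('pics/w19.pkl','rb'))
def P(q,m):
    c,s=np.cos(q[3]),np.sin(q[3]); return m@np.array([[c,-s,0],[s,c,0],[0,0,1]]).T+q[:3]
mS=np.array([[0,0,.065],[-.047,0,.036],[.08,0,.106]]);mW=mS[:2]
oS=np.array([[390,222.2],[387.5,215.8],[395.3,235.7]]);oW=np.array([[270,40],[240.8,103.3]])
f=lambda q:np.r_[(proj(S,P(q,mS))-oS).ravel(),(proj(W,P(q,mW))-oW).ravel()]
r=least_squares(f,[.551,.174,.166,0]);print(r.x,r.fun.round(1))
# plate front edge: press frame
for zs in (.166,.170): 
  g=lambda q:f(np.r_[q[:2],zs,q[2]]); r=least_squares(g,[.551,.174,0]);print(zs,r.x,r.fun.round(1),r.cost)
E
```

```text
[0.55183296 0.17437412 0.16524387 0.07938683] [-0.2 -0.  -0.6  0.1 -0.6  0.2 -0.4 -0.1  0.2 -0. ]
0.166 [0.55184138 0.17420107 0.07931924] [-0.3 -0.2 -0.6 -0.1 -0.6  0.  -0.4 -0.3  0.2  0. ] 0.549482729543031
0.17 [0.55187964 0.17328344 0.07891715] [-0.5 -1.1 -0.8 -1.  -0.8 -0.9 -0.1 -1.   0.   0.3] 2.755832288362872
```

View pics/s19f.png

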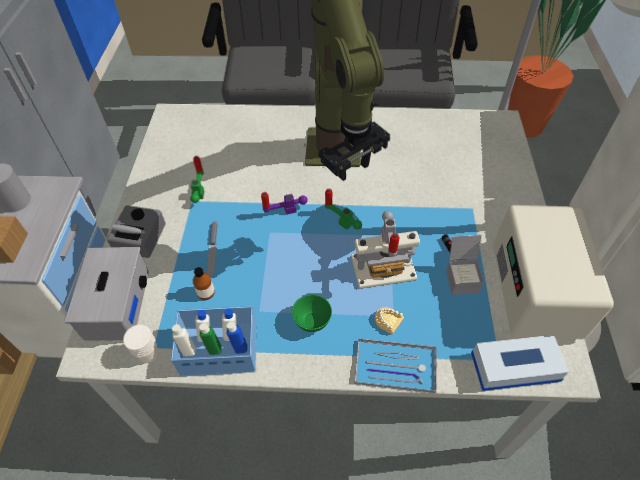

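The bystanders are all where they were, and the arm is clear of the bench. The crank stands on the press with its knob at (394,240). Handing in.

```bash
python3 -c "
from cell import *
print(sign_off())"
```

```text
the job is handed in; nothing more can be done
None
```

The press is closed: I fitted the steel crank on the screw's square end, wound it about 13.2 rad (2.1 turns) clockwise by its red handle, then released it and backed away. I handed it in at about 24 s of the 69 s allowed.

**Winding:** it stopped at about 13.2 rad and held against roughly 13 N at the handle (about 1 N·m, against 0.2 N·m to turn the screw).

**Final position:** a fit from the scene and wrist cameras puts the crank's underside at 165 mm, against 166 mm for closed and fully seated. The errors were under 1 pixel and the crank stands upright. The scene picture shows no gap between plate and flask, and the bystanders look unmoved.

**Checks that failed or disagreed:**
- **Finger length:** the fingertips seemed to sit about 28 mm higher than `tips_ahead` implies. My first close passed over the crank's block without touching it, so I lowered the arm and gripped again.
- **Seat height:** my first estimate from the pictures was about 174 mm. Contact (178 mm) and the turns counted (178.6 mm) both put it higher.
- **Gripper tilt:** it drifted up to about 2° while winding, with small side forces on the handle.
- **Top camera:** the arm blocked its final view, so the last checks rest on the other two cameras.

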